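# Scan a culture plate in the incubator-shaker

### The arm

A 7-joint arm with a two-finger parallel gripper is mounted at the origin on the work surface. World frame = base frame: x ahead of the robot, y to its left, z up, the work surface at z = 0. Lengths are in m, angles in degrees, forces in N, time in s.
With the tool pointing down it reaches from about 0.425 to 0.875 m from the base axis. Payload 4.7 kg.
Tool frame: the origin (TCP) lies on the centre line of the jaws, within the pads' length; the fingertips stand 11 mm ahead of it and the grasp point (between the pads) lies 8 mm behind it; z points along the fingers, y is the direction in which the jaws open and shut (so a half turn about z gives the same grasp; the last joint's range is limited). The gripper opens to 87 mm and grips with 3 to 60 N. Pads are 19 mm wide; open, the fingers measure 117 mm over their backs; the gripper's body (75 mm by 190 mm) begins 51 mm behind the grasp point.
Start: joints at [-68.635, 18.392, -4.016, 83.108, 1.295, 78.541, -3.26], TCP at [0.228, 0.609, 0.234] pointing down, gripper open.
Joint ranges: [-163.93, 163.93], [-17.29, 119.83], [-79.2, 71.16], [3.27, 140.29], [-89.18, 269.18], [5.43, 117.66], [-154.24, 154.24]. Speed limits (degrees/s): [147.25, 147.25, 180, 180, 180, 180, 180].

### API

Orientations are given as [roll, pitch, yaw] about the fixed x, y, z axes, in that order (R = Rz(yaw) Ry(pitch) Rx(roll)).
In Python, from cell import env gives the robot as it stands.
- The arm moves only by the tool servo_tool, never from a script. Its argument "moves" is text: rows parted by semicolons, each of 7 numbers parted by spaces: the shift along the tool's x, y, z as a fraction of full scale, then the turn, a rotation vector about the tool's x, y, z as a fraction of full scale, then the gripper's target within -1 to 1 (shut at 1, half-way at 0, fully open at -1). A call has 1 to 20 rows; each row shifts and turns the pose as measured when the row begins, along the tool's axes as they then stand; what a row does not reach is not made up. Full scale, the value 1, is 1000 mm for a shift and 0.5 rad for a turn. A row lasts 1/12 s, in which the tool goes at most 41.7 mm and 7.16 degrees, less where a joint would pass 70% of its speed; a pose out of reach is approached as far as the arm can. A call with a number of a shift or a turn outside -1 to 1 is refused whole. A call with a gripper value outside its range is refused whole. The fingers move at their own pace and stop on an object; "squeeze" is the grip in N (left out, the last holds). Time passes only in rows, so rows that do not move let the fingers close. It gives the time, the measured TCP pose, the force and the opening at its end, in the units of the state.
- env.get_obs(): the state, without advancing time (a new reading comes with each control period).
- env.read_camera(name): name is "side" or "top" or "wrist"; returns a dict with "img" (480x640x3 uint8, red, green, blue), "range_z" (480x640 float32, m along the optical axis (not along the pixel's ray), 0 where there is no reading), "mtx" (3x3 intrinsics, pixels), "T" (4x4, takes a point from camera to world coordinates); the wrist camera has in their place "hand_eye" (4x4, takes a point from camera to tool coordinates, whose origin is the TCP and whose axes are the flange's). Camera axes: x right, y up, looking along -z (the intrinsics and any distortion apply to the point x, -y, -z); pixel columns grow to the right and rows downward; lengths in m; the calibration is good to about 2 mm. A picture is of the moment at which its call begins: read the wrist's pose just before it.
- env.sign_off(): hands the job in, once; it reports no verdict.
The state is a dict: "time_s": time; "qpos": joint angles; "joint_velocities": joint speeds; "effort": joint torques, N m; "tool_pos": TCP position; "tool_rot": TCP orientation; "force": force on the tool from outside, world axes, zero at the start; "wrist_torque": the same for the moment, N m; "grip_width": finger opening in m.
Only numpy, scipy, OpenCV 4.12 (cv2) and the standard library are available. Lean on these libraries where they do the work, as an engineer would, in place of code of your own. Each camera call takes 0.05 s, during which the arm holds its last target.

### The job

Book out the plate with the pink discs: first lift the clear hood of the incubator-shaker to 60 degrees or more and let go, so that it stays up by itself. Then pick up the scanner, point its window squarely at the code label on the front of the pink plate from about 8 cm away and hold it steady for two seconds, without reading the green plate. Lay the scanner gently back on the middle of its mat, button up; leave the hood standing open, and do not shift the plates, tip box, bottle or slide box.

Things in the scene. Friction and masses are not known exactly. Their poses are not given: they have to be found in the camera images.
- shaker: Fixed bench incubator-shaker, white, 250 x 250, 100 high to its platform. Origin: centre of its underside; x from front (panel, robot's side) to rear, z up. Platform from x = -60 to 125; in front, to x = -130, a sloped panel 56 to 79 high. Two plates lie on the platform under the hood, centred at x = 30, y = 50 and y = -50; which is where varies.
- hood (a joint): Hood angle: 0 shut, grows as it opens upward about a level hinge along the shaker's rear edge; stop at 1.75. Friction hinge: from 60 degrees (1.05) up it stays where it is left; below about 55 degrees it may fall shut. The hood weighs 0.3 to 0.44 kg; about 3 N at the handle lifts it.
- hood_handle (a point): Middle of the hood's handle: round blue bar 12 thick, 110 long, along the shaker's y, on two arms 36 mm in front of the hood's front wall; shut, it is 123 above the bench, 30 below the hood's top. It moves on a circle of 207 mm radius about the hinge. The hood is a clear bottomless box 170 deep, 230 wide, 52 high. Axes turn with the hood.
- hood_hinge (a point): Middle of the hinge axis at the shaker's rear, 101 above the bench; the axis is the shaker's y. Shut, the handle lies 206 mm in front of it (shaker -x) and 22 mm higher. Axes turn with the hood.
- pink_plate_label (a point): Centre of the label on the front short side of the plate with pink discs: white, 56 wide x 15 high, black bars and a pink stripe, upright. x points from the label into the plate (to the shaker's rear), z up. 109.5 mm above the bench, 64.5 mm in front of the plate's centre. The plate is 128 x 86 x 20, 90 g, loose on the platform.
- green_plate_label (a point): The same for the plate with green discs, which is not to be scanned.
- scanner_center (a point): Centre (half-way up) of the cordless stick scanner's grip: grey bar 36 wide (y), 30 high, orange button on top; 15 above the scanner's underside. x points along the scanner to its window. The scanner is 150 long (75 either way from here); from x = 25 on it is a black head 46 wide, 34 high. 130 to 210 g. It reads by itself, no button needed.
- scanner_window (a point): Centre of the dark red window in the front end, 75 ahead (x) of the grip centre, 2 higher. x is the aiming line, out of the window. It reads a label 35 to 130 mm away if the line passes within 12 mm in height and 15 mm sideways of the label's centre, up to about 30 degrees off square, and the scanner is still.
- scanner: The whole scanner; origin at the middle of its underside, x to the window, z up through the orange button.
- mat: Dark rubber mat 210 x 110 x 4 mm fixed to the bench, on which the scanner lies, left or right of the shaker; origin: centre of its underside, x along its length.
- pink_plate: The plate with pink discs; origin at the centre of its underside.
- green_plate: The plate with green discs; origin at the centre of its underside.
- tip_box: Loose pipette tip box, blue with a clear lid, 124 x 84 x 90, on the other side of the shaker from the mat; origin: centre of its underside. Leave alone.
- bottle: Loose amber bottle, 56 across, 110 high, beside the shaker towards the rear; origin: centre of its underside. Leave alone.
- slide_box: Loose flat yellow slide box 100 x 85 x 28, beside the shaker towards the rear; origin: centre of its underside. Leave alone.
Not all that is in view belongs to the job. Several things have the shape of the mat; the one meant has the colours described above.

How it is judged:
By the outcome, as a careful person would: the job done as asked, in the order asked, and still so for the second after the job is handed in, with the robot touching nothing.
It also fails if it takes over 72 s, if anything falls off the work surface, if the arm or the gripper's body presses on something with over 40 N, if the wrist force passes 120 N, or if a joint passes its speed limit or range.

## Working session

There is one attempt and no reset: what is moved stays moved. The work goes in short steps, Python scripts to look and compute and a tool call to move; the robot and the scene stay as the last step left them, time stands still between calls to the robot, and variables do not carry over. Pictures are saved under pics/ and viewed, and the job is handed in when it is done.

Besides the shell and the picture viewer there is one more tool, called after ">>>" by a JSON object that holds its "method" and its "body". servo_tool: Moves the arm, as the interface text tells. Its arguments: {"type":"object","properties":{"moves":{"type":"string"},"squeeze":{"type":"number"}},"required":["moves"]}

```bash
ls; mkdir -p pics; python3 - <<'E'
from cell import env
import cv2, numpy as np, pickle
o=env.get_obs(); print(o)
d={}
for n in ["side","top","wrist"]:
    c=env.read_camera(n); d[n]=c
    cv2.imwrite(f"pics/{n}0.png",c["img"][:,:,::-1])
    print(n,c["mtx"].tolist(),np.round(c.get("T",c.get("hand_eye")),4).tolist(),[k for k in c])
pickle.dump((o,d),open("s0.pkl","wb"))
E
```

```text
pics
{'time_s': 0.0, 'qpos': array([-68.63364335,  18.43854508,  -4.01432897,  83.17672612,
         1.29512297,  78.54221238,  -3.26112068]), 'joint_velocities': array([-0.056166  , -0.13531856,  0.08339653, -0.03587684,  0.00956338,
        0.01853592, -0.03267511]), 'effort': array([-1.72096229e-04, -4.91294003e+01, -4.03813524e-01, -3.12519228e+01,
       -6.37795287e-02,  4.39798983e-02,  1.59478177e-04]), 'tool_pos': array([0.22812135, 0.60806033, 0.2324512 ]), 'tool_rot': array([-1.79887767e+02,  6.44983200e-03,  1.59441202e+02]), 'force': array([-0.54917606,  0.405144  ,  0.83932142]), 'wrist_torque': array([-0.08444384,  0.01985605,  0.0361666 ]), 'grip_width': 0.0868073414348378}
side [[550.2671764081856, 0.0, 323.1951434039313], [0.0, 550.2671764081856, 229.01758858618135], [0.0, 0.0, 1.0]] [[0.9869, 0.0897, -0.1342, 0.3022], [-0.1612, 0.5004, -0.8507, -0.9682], [-0.0091, 0.8611, 0.5083, 0.6813], [0.0, 0.0, 0.0, 1.0]] ['img', 'range_z', 'mtx', 'T']
top [[599.6175431527124, 0.0, 332.1759600541609], [0.0, 599.6175431527124, 232.84939182605194], [0.0, 0.0, 1.0]] [[0.0202, 0.9949, -0.0992, 0.3381], [-0.9998, 0.0209, 0.0063, 0.0095], [0.0084, 0.0991, 0.995, 1.5262], [0.0, 0.0, 0.0, 1.0]] ['img', 'range_z', 'mtx', 'T']
wrist [[395.68223031690843, 0.0, 318.2519812023621], [0.0, 395.68223031690843, 242.04293247280725], [0.0, 0.0, 1.0]] [[-0.0008, 0.9625, 0.2713, 0.0746], [1.0, 0.001, -0.0004, -0.0004], [-0.0006, 0.2713, -0.9625, -0.1503], [0.0, 0.0, 0.0, 1.0]] ['img', 'range_z', 'mtx', 'hand_eye']
```

View pics/side0.png

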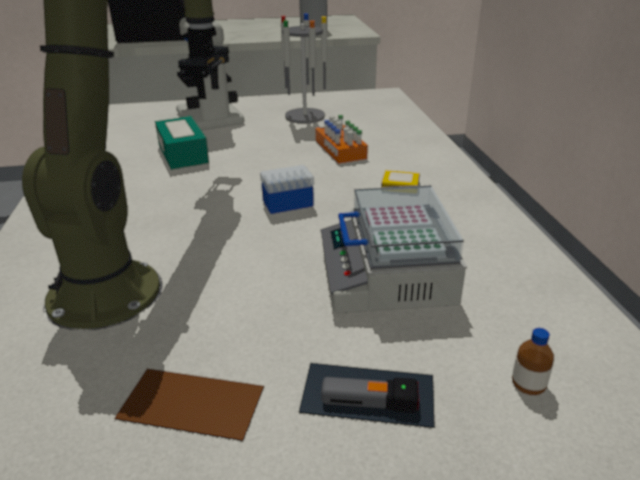

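View pics/top0.png

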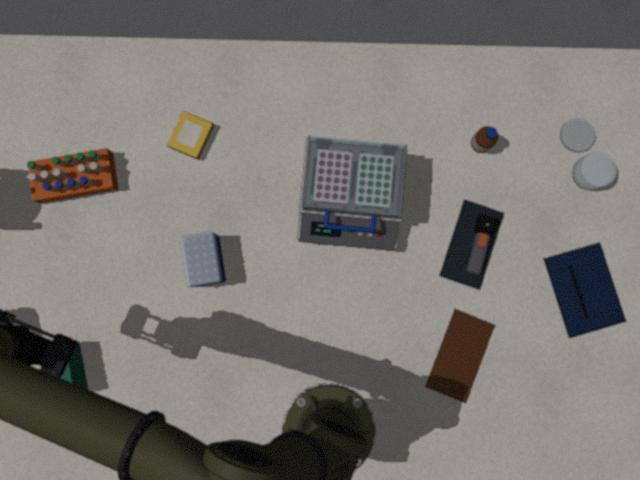

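View pics/wrist0.png

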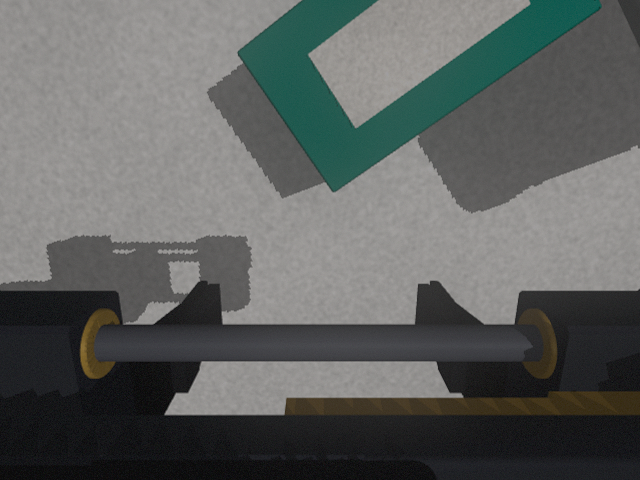

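The top view shows the shaker at (352,190), its blue handle at (352,222), the pink plate on the left at (333,176) and the green plate on the right at (375,180). The scanner lies at (482,243) on the dark mat at (472,244).

Things that could be mistaken for the mat are the brown sheet (460,355) and the navy pad with a slit (585,290). I choose the dark one, which carries the grey scanner with the orange button, and will check it in a crop.

```bash
cat > h.py <<'E'
import numpy as np, cv2, pickle
from scipy.spatial.transform import Rotation as R
def ray(c,uv,T=None):
    T=c["T"] if T is None else T
    K=c["mtx"]; uv=np.atleast_2d(uv).astype(float)
    d=np.stack([(uv[:,0]-K[0,2])/K[0,0],-(uv[:,1]-K[1,2])/K[1,1],-np.ones(len(uv))],1)
    return T[:3,3], d@T[:3,:3].T
def plane(c,uv,z,T=None):
    o,d=ray(c,uv,T); return o+d*((z-o[2])/d[:,2])[:,None]
def proj(c,P,T=None):
    T=c["T"] if T is None else T
    p=(np.atleast_2d(P)-T[:3,3])@T[:3,:3]; K=c["mtx"]
    return np.stack([K[0,2]+K[0,0]*p[:,0]/-p[:,2],K[1,2]+K[1,1]*p[:,1]/p[:,2]],1)
def tri(c1,uv1,c2,uv2):
    o1,d1=ray(c1,uv1);o2,d2=ray(c2,uv2);d1=d1[0];d2=d2[0]
    s=np.linalg.lstsq(np.stack([d1,-d2],1),o2-o1,rcond=None)[0]
    a=o1+d1*s[0];b=o2+d2*s[1];return (a+b)/2,np.linalg.norm(a-b)
def rot(o): return R.from_euler("xyz",o["tool_rot"],degrees=True).as_matrix()
def wristT(o,c):
    T=np.eye(4);T[:3,:3]=rot(o);T[:3,3]=o["tool_pos"];return T@c["hand_eye"]
def mask(img,lo,hi):
    return cv2.inRange(cv2.cvtColor(img,cv2.COLOR_RGB2HSV),lo,hi)
E
python3 - <<'E'
from h import *
o,d=pickle.load(open("s0.pkl","rb"))
t=d["top"]["img"]; s=d["side"]["img"]
a=cv2.resize(t[120:260,290:420],None,fx=4,fy=4,interpolation=cv2.INTER_CUBIC)[:560,:520]
b=cv2.resize(t[190:300,430:520],None,fx=3,fy=5) 
b=cv2.resize(t[190:300,430:515],(340,440),interpolation=cv2.INTER_CUBIC)
cv2.imwrite("pics/c1.png",a[:,:,::-1]);
s2=cv2.resize(s[350:430,290:450],(800,400),interpolation=cv2.INTER_CUBIC)
cv2.imwrite("pics/c2.png",np.vstack([np.hstack([b]),])[:,:,::-1]);cv2.imwrite("pics/c3.png",s2[:,:,::-1])
E
```

```text
(no output)
```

View pics/c1.png

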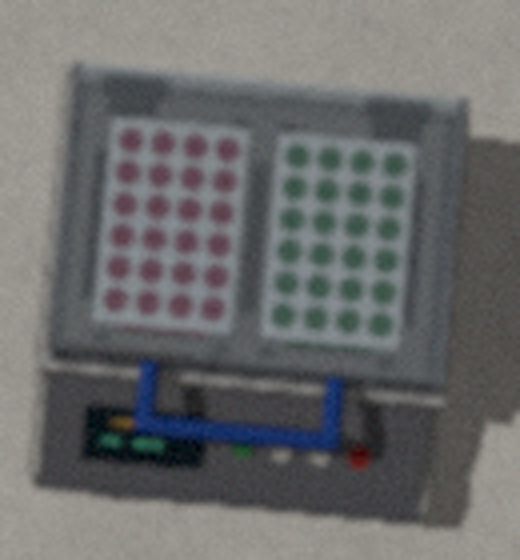

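View pics/c2.png

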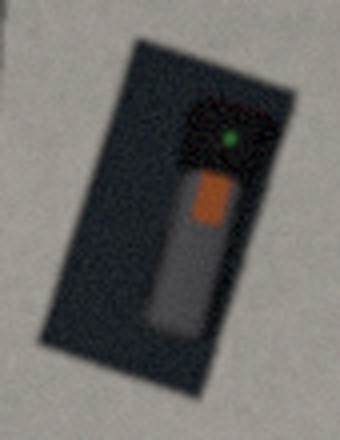

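View pics/c3.png

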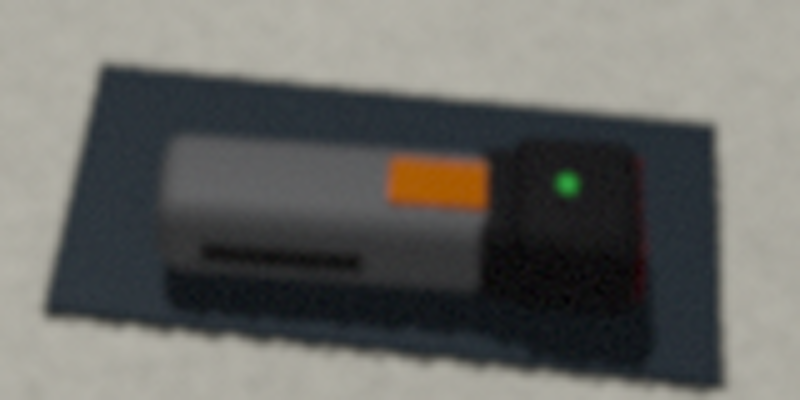

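The crop confirms the choice: grey grip, orange button, black head with green LED, and window pointing to +x, lying off-centre on the dark mat. Next I measure.

```bash
python3 - <<'E'
from h import *
o,d=pickle.load(open("s0.pkl","rb"))
t=d["top"];s=d["side"]
def comps(c,lo,hi,roi,name):
    m=mask(c["img"],lo,hi); z=np.zeros_like(m); x0,y0,x1,y1=roi; z[y0:y1,x0:x1]=m[y0:y1,x0:x1]
    ys,xs=np.nonzero(z); print(name,len(xs),(xs.mean(),ys.mean()),xs.min(),xs.max(),ys.min(),ys.max()); return z
m=comps(t,(105,120,60),(125,255,255),(310,205,400,240),"handle top")
ys,xs=np.nonzero(m); 
# bar = rows lower
for x in range(xs.min(),xs.max()+1,3): print(x,ys[xs==x].min(),ys[xs==x].max(),end="; ")
print()
m2=comps(s,(105,120,60),(125,255,255),(330,200,375,250),"handle side")
cols=[]
for n,c,roi in (("top",t,(430,190,520,300)),("side",s,(300,350,440,430))):
    m=comps(c,(5,150,120),(20,255,255),roi,"orange "+n); cols.append(m)
    ys,xs=np.nonzero(m); print(cv2.minAreaRect(np.stack([xs,ys],1).astype(np.float32)))
    g=comps(c,(50,120,60),(85,255,255),roi,"led "+n)
# mat
img=t["img"]; roi=img[190:300,430:520].astype(int)
m=(roi.max(2)<95).astype(np.uint8)|cols[0][190:300,430:520]//255
# shadowless?
cn,_=cv2.findContours(m.astype(np.uint8),cv2.RETR_EXTERNAL,cv2.CHAIN_APPROX_NONE)
k=max(cn,key=cv2.contourArea); r=cv2.minAreaRect(k+np.array([430,190])); bx=cv2.boxPoints(r); print("mat px",r,bx)
P=plane(t,bx,0.004); print(P.round(4)); print("mat centre",P.mean(0)); 
for i in range(4): print(np.linalg.norm(P[i]-P[i-1]), np.degrees(np.arctan2(*(P[i]-P[i-1])[[1,0]])))
# shaker discs -> plates
for n,lo,hi in (("pink",(155,50,60),(179,255,255)),("green",(40,40,50),(90,255,255))):
    m=comps(t,lo,hi,(305,140,405,212),n)
    ys,xs=np.nonzero(m); r=cv2.minAreaRect(np.stack([xs,ys],1).astype(np.float32)); b=cv2.boxPoints(r)
    P=plane(t,b,0.12); print(n,P.mean(0)); print([ (np.linalg.norm(P[i]-P[i-1]).round(4), np.degrees(np.arctan2(*(P[i]-P[i-1])[[1,0]])).round(1)) for i in range(4)])
# range_z info
from scipy.ndimage import median_filter
E
```

```text
handle top 365 (np.float64(348.172602739726), np.float64(224.67945205479452)) 323 375 210 232
323 222 223; 326 210 228; 329 211 228; 332 224 228; 335 224 229; 338 225 229; 341 225 229; 344 226 229; 347 226 230; 350 226 230; 353 226 230; 356 226 230; 359 227 230; 362 227 231; 365 227 231; 368 228 231; 371 219 231; 374 214 231; 
handle side 338 (np.float64(348.88461538461536), np.float64(230.81065088757396)) 339 367 211 245
orange top 63 (np.float64(482.3809523809524), np.float64(239.3968253968254)) 479 486 234 245
((482.3824462890625, 239.47061157226562), (5.820854663848877, 10.429031372070312), 14.03624439239502)
led top 9 (np.float64(487.0), np.float64(224.0)) 486 488 223 225
orange side 165 (np.float64(377.0), np.float64(386.3151515151515)) 368 386 382 391
((377.01763916015625, 386.2705993652344), (18.483858108520508, 8.666704177856445), 4.39870548248291)
led side 23 (np.float64(403.0869565217391), np.float64(386.2173913043478)) 401 405 384 389
mat px ((471.61956787109375, 244.19293212890625), (43.2292594909668, 81.139404296875), 18.103763580322266) [[438.46838 276.03775]
 [463.681
[... 259 characters left out ...]
2093074346456021 -17.9142214837015
0.11047608245818223 -107.15013959892636
0.20898803878093647 161.6901052161288
pink 330 (np.float64(332.3818181818182), np.float64(175.83333333333334)) 317 348 153 198
pink [0.61486236 0.00284718 0.12      ]
[(np.float64(0.0665), np.float64(86.2)), (np.float64(0.1059), np.float64(-3.6)), (np.float64(0.067), np.float64(-93.8)), (np.float64(0.1059), np.float64(176.1))]
green 482 (np.float64(374.2240663900415), np.float64(179.66390041493776)) 358 391 156 206
green [ 0.60235622 -0.09682752  0.12      ]
[(np.float64(0.0693), np.float64(85.6)), (np.float64(0.1198), np.float64(-4.6)), (np.float64(0.0699), np.float64(-94.4)), (np.float64(0.1198), np.float64(175.1))]
```

```bash
python3 - <<'E'
from h import *
o,d=pickle.load(open("s0.pkl","rb"))
t=d["top"];s=d["side"]
m=mask(t["img"],(105,120,60),(125,255,255)); 
pts=[]
for x in range(333,368):
    ys=np.nonzero(m[205:240,x])[0]+205; pts.append((x,ys.mean()))
pts=np.array(pts); f=np.polyfit(pts[:,0],pts[:,1],1); print(f)
P=plane(t,[(324.5,np.polyval(f,324.5)),(375.5,np.polyval(f,375.5))],0.123);print("bar ends",P,np.linalg.norm(P[0]-P[1]))
v=P[0]-P[1]; print("yaw from bar",np.degrees(np.arctan2(-v[0],v[1])), "mid",P.mean(0))
# disc centroid of each by individual blobs
for n,lo,hi in (("pink",(150,40,60),(179,255,255)),("green",(40,40,50),(90,255,255))):
    mm=mask(t["img"],lo,hi); nn,l,st,ce=cv2.connectedComponentsWithStats(mm)
    c=[(ce[i],st[i,4]) for i in range(1,nn) if 305<ce[i][0]<405 and 140<ce[i][1]<206]; print(n,len(c),[ (tuple(a.round(1)),b) for a,b in c])
# scanner: orange & led triang
for n,a,b in (("orange",(482.38,239.4),(377,386.3)),("led",(487,224),(403.1,386.2))):
    p,e=tri(t,a,s,b);print(n,p.round(4),e.round(4))
    print(plane(t,a,0.036),plane(t,a,0.032))
# side bar midpoint
ys,xs=np.nonzero(mask(s["img"],(105,120,60),(125,255,255))[205:250,330:375]); 
cv2.imwrite("pics/hs.png",cv2.resize(s["img"][180:270,320:470],(750,450),interpolation=cv2.INTER_CUBIC)[:,:,::-1])
E
```

```text
[8.54341737e-02 1.97969468e+02]
bar ends [[ 0.4946086   0.01898067  0.123     ]
 [ 0.48682518 -0.10127623  0.123     ]] 0.12050852010378652
yaw from bar -3.7032033618542024 mid [ 0.49071689 -0.04114778  0.123     ]
pink 24 [((np.float64(322.5), np.float64(154.5)), np.int32(16)), ((np.float64(330.4), np.float64(155.3)), np.int32(19)), ((np.float64(338.4), np.float64(156.1)), np.int32(17)), ((np.float64(346.5), np.float64(157.1)), np.int32(15)), ((np.float64(321.5), np.float64(162.5)), np.int32(16)), ((np.float64(329.6), np.float64(163.2)), np.int32(17)), ((np.float64(337.5), np.float64(164.0)), np.int32(16)), ((np.float64(345.7), np.float64(164.9)), np.int32(18)), ((np.float64(320.9), np.float64(170.6)), np.int32(16)), ((np.float64(329.0), np.float64(171.4)), np.int32(17)), ((np.float64(336.9), np.float64(172.0)), np.int32(20)), ((np.float64(344.9), np.float64(172.7)), np.int32(18)), ((np.float64(319.9), np.float64(178.4)), np.int32(18)), ((np.float64(328.1), np.float64(179.3)), np.int32(18)), ((np.float64(336.1), np.float64(180.0)), np.int32(20)), ((np.float64(344.1), np.float64(180.
[... 1358 characters left out ...]
 np.int32(20)), ((np.float64(361.1), np.float64(190.4)), np.int32(20)), ((np.float64(369.1), np.float64(191.2)), np.int32(21)), ((np.float64(377.2), np.float64(192.0)), np.int32(20)), ((np.float64(385.2), np.float64(192.8)), np.int32(20)), ((np.float64(360.5), np.float64(198.3)), np.int32(21)), ((np.float64(368.4), np.float64(199.2)), np.int32(20)), ((np.float64(376.8), np.float64(199.8)), np.int32(19)), ((np.float64(384.8), np.float64(200.5)), np.int32(20))]
orange [ 0.478  -0.376   0.0348] 0.0005
[[ 0.47817276 -0.37578181  0.036     ]] [[ 0.47854867 -0.37681599  0.032     ]]
led [ 0.5165 -0.3867  0.0392] 0.0005
[[ 0.51718061 -0.38756689  0.036     ]] [[ 0.51766123 -0.3886327   0.032     ]]
```

View pics/hs.png

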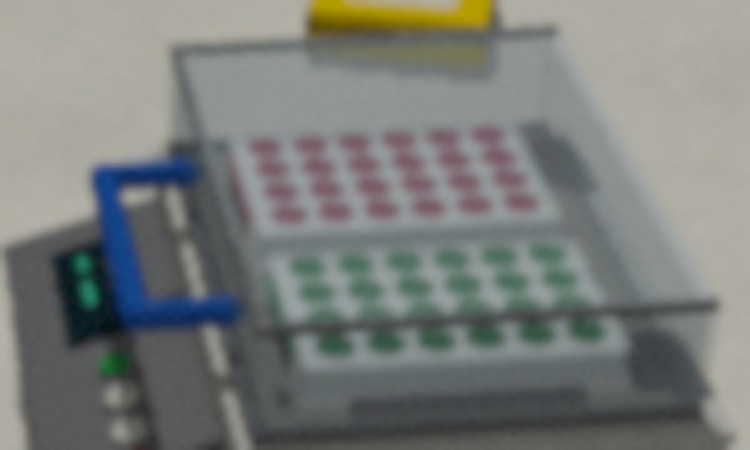

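```bash
python3 - <<'E'
from h import *
o,d=pickle.load(open("s0.pkl","rb"))
t=d["top"];s=d["side"]
C={}
for n,lo,hi in (("pink",(150,40,60),(179,255,255)),("green",(40,40,50),(90,255,255))):
    mm=mask(t["img"],lo,hi); nn,l,st,ce=cv2.connectedComponentsWithStats(mm)
    c=np.array([ce[i] for i in range(1,nn) if 305<ce[i][0]<405 and 140<ce[i][1]<202])
    P=plane(t,c,0.119)[:,:2]; c0=P.mean(0); u=np.linalg.svd(P-c0)[2][0]; u*=np.sign(u[0])
    print(n,c0.round(4),np.degrees(np.arctan2(u[1],u[0])).round(2)); C[n]=c0
v=C["pink"]-C["green"];print(np.linalg.norm(v),"yaw",np.degrees(np.arctan2(-v[0],v[1])))
yaw=np.degrees(np.arctan2(-v[0],v[1]))
for y in (yaw,-5):
    y=np.radians(y);ex=np.array([np.cos(y),np.sin(y)]);ey=np.array([-ex[1],ex[0]])
    mid=(C["pink"]+C["green"])/2; so=mid-30e-3*ex
    # hinge x in shaker: hood 170 deep, handle 206 front of hinge
    hb=np.array([0.4907,-0.0411])
    print("shaker",so.round(4),"bar rel",((hb-so)@ex).round(4),((hb-so)@ey).round(4),"pink label",(C["pink"]-0.0645*ex).round(4))
    # project bar predicted into both
u=(t["img"])
# scanner axis
a=np.array([.4784,-.3763]);b=np.array([.517,-.3875]);w=b-a;print("scanner yaw",np.degrees(np.arctan2(w[1],w[0])))
# side: edge of grip body; top grey grip mask
for n,c,roi in (("top",t,(430,190,520,300)),):
    x0,y0,x1,y1=roi; im=c["img"][y0:y1,x0:x1]; hsv=cv2.cvtColor(im,cv2.COLOR_RGB2HSV)
    print(im[75,40:56].tolist()); print(im[40,30:80:2].tolist())
E
```

```text
pink [0.6154 0.0026] -4.19
green [ 0.608  -0.0972] -4.14
0.10007199841886483 yaw -4.261292221776799
shaker [ 0.5818 -0.0451] bar rel -0.0912 -0.0028 pink label [0.5511 0.0074]
shaker [ 0.5818 -0.0447] bar rel -0.0911 -0.0044 pink label [0.5512 0.0082]
scanner yaw -16.180373856986954
[[70, 72, 71], [73, 69, 70], [74, 74, 75], [76, 72, 76], [68, 68, 72], [67, 69, 69], [67, 68, 71], [61, 63, 66], [67, 66, 69], [63, 63, 65], [57, 58, 61], [57, 53, 58], [44, 38, 45], [24, 24, 31], [6, 8, 19], [24, 31, 32]]
[[32, 34, 38], [27, 31, 37], [28, 33, 37], [32, 36, 41], [30, 34, 40], [19, 24, 32], [32, 40, 42], [17, 16, 27], [12, 7, 5], [16, 13, 14], [22, 28, 20], [14, 12, 18], [28, 31, 30], [4, 0, 0], [15, 18, 22], [11, 4, 11], [18, 18, 16], [15, 11, 11], [20, 17, 22], [82, 80, 78], [148, 144, 141], [152, 148, 140], [155, 151, 146], [158, 156, 148], [157, 149, 146]]
```

```bash
cat >> h.py <<'E'
YAW=np.radians(-4.2); EX=np.array([np.cos(YAW),np.sin(YAW),0]); EY=np.array([-EX[1],EX[0],0]); EZ=np.array([0,0,1.])
def Rhandle(th):
    th=np.radians(th); z=np.cos(th)*EX-np.sin(th)*EZ; return np.stack([EY,np.cross(z,EY),z],1)
def plan(p,Rm,way,g,vmax=0.038,wmax=6.5):
    """way: list of (pos,R); print rows"""
    out=[]
    for q,Rq in way:
        rv=R.from_matrix(Rm.T@Rq).as_rotvec(); L=np.linalg.norm(q-p)
        n=int(max(np.ceil(L/vmax),np.ceil(np.degrees(np.linalg.norm(rv))/wmax),1))
        for i in range(n):
            Ra=Rm@R.from_rotvec(rv*i/n).as_matrix()
            out.append(np.r_[Ra.T@(q-p)/n, rv/n/0.5])
        p,Rm=q,Rq
    out=np.array(out); print(len(out),"rows")
    print("; ".join(" ".join(f"{v:.3f}".rstrip('0').rstrip('.') if abs(v)>=5e-4 else "0" for v in r)+f" {g}" for r in out))
E
python3 - <<'E'
from h import *
from cell import env
o=env.get_obs()
Rh=Rhandle(35); bar=np.array([.4907,-.040,.123]); pre=bar-0.09*Rh[:,2]; print(pre)
R0=rot(o); mid=np.array([.45,.25,.25])
rv=R.from_matrix(R0.T@Rh).as_rotvec(); Rm=R0@R.from_rotvec(rv*.6).as_matrix()
plan(o["tool_pos"],R0,[(mid,Rm),(pre+[0,0,.0],Rh)],0.3)
E
```

```text
[ 0.4171743  -0.03460061  0.17462188]
20 rows
-0.028 -0.021 -0.001 -0.082 -0.061 0.118 0.3; -0.029 -0.02 -0.001 -0.082 -0.061 0.118 0.3; -0.03 -0.018 -0.001 -0.082 -0.061 0.118 0.3; -0.031 -0.016 -0.001 -0.082 -0.061 0.118 0.3; -0.032 -0.014 -0.001 -0.082 -0.061 0.118 0.3; -0.033 -0.012 0 -0.082 -0.061 0.118 0.3; -0.034 -0.01 0 -0.082 -0.061 0.118 0.3; -0.034 -0.008 0.001 -0.082 -0.061 0.118 0.3; -0.035 -0.006 0.002 -0.082 -0.061 0.118 0.3; -0.035 -0.004 0.003 -0.082 -0.061 0.118 0.3; -0.035 -0.002 0.004 -0.082 -0.061 0.118 0.3; -0.035 -0.001 0.005 -0.082 -0.061 0.118 0.3; -0.029 -0.023 0.001 -0.082 -0.061 0.118 0.3; -0.03 -0.022 0.001 -0.082 -0.061 0.118 0.3; -0.031 -0.02 0.001 -0.082 -0.061 0.118 0.3; -0.032 -0.018 0.002 -0.082 -0.061 0.118 0.3; -0.033 -0.016 0.002 -0.082 -0.061 0.118 0.3; -0.034 -0.014 0.002 -0.082 -0.061 0.118 0.3; -0.035 -0.012 0.003 -0.082 -0.061 0.118 0.3; -0.035 -0.011 0.003 -0.082 -0.061 0.118 0.3
```

>>> {"method": "servo_tool", "body": {"moves": "-0.028 -0.021 -0.001 -0.082 -0.061 0.118 0.3; -0.029 -0.02 -0.001 -0.082 -0.061 0.118 0.3; -0.03 -0.018 -0.001 -0.082 -0.061 0.118 0.3; -0.031 -0.016 -0.001 -0.082 -0.061 0.118 0.3; -0.032 -0.014 -0.001 -0.082 -0.061 0.118 0.3; -0.033 -0.012 0 -0.082 -0.061 0.118 0.3; -0.034 -0.01 0 -0.082 -0.061 0.118 0.3; -0.034 -0.008 0.001 -0.082 -0.061 0.118 0.3; -0.035 -0.006 0.002 -0.082 -0.061 0.118 0.3; -0.035 -0.004 0.003 -0.082 -0.061 0.118 0.3; -0.035 -0.002 0.004 -0.082 -0.061 0.118 0.3; -0.035 -0.001 0.005 -0.082 -0.061 0.118 0.3"}}

```text
time_s: 1.15
tool_pos: [0.4451, 0.2714, 0.2321]
tool_rot: [149.0, 9.2, 116.8]
force: [1.7, 0.7, 1.0]
grip_width: 0.0309
```

```bash
python3 - <<'E'
from h import *
from cell import env
o=env.get_obs()
Rh=Rhandle(35); bar=np.array([.4907,-.040,.123]); pre=bar-0.09*Rh[:,2]+[0,0,.03]
plan(o["tool_pos"],rot(o),[(pre,Rh)],0.3)
E
```

```text
9 rows
-0.028 -0.019 -0.003 -0.081 -0.057 0.112 0.3; -0.029 -0.018 -0.003 -0.081 -0.057 0.112 0.3; -0.03 -0.016 -0.003 -0.081 -0.057 0.112 0.3; -0.031 -0.014 -0.002 -0.081 -0.057 0.112 0.3; -0.032 -0.012 -0.002 -0.081 -0.057 0.112 0.3; -0.033 -0.01 -0.001 -0.081 -0.057 0.112 0.3; -0.033 -0.009 -0.001 -0.081 -0.057 0.112 0.3; -0.034 -0.007 0 -0.081 -0.057 0.112 0.3; -0.034 -0.005 0 -0.081 -0.057 0.112 0.3
```

>>> {"method": "servo_tool", "body": {"moves": "-0.028 -0.019 -0.003 -0.081 -0.057 0.112 0.3; -0.029 -0.018 -0.003 -0.081 -0.057 0.112 0.3; -0.03 -0.016 -0.003 -0.081 -0.057 0.112 0.3; -0.031 -0.014 -0.002 -0.081 -0.057 0.112 0.3; -0.032 -0.012 -0.002 -0.081 -0.057 0.112 0.3; -0.033 -0.01 -0.001 -0.081 -0.057 0.112 0.3; -0.033 -0.009 -0.001 -0.081 -0.057 0.112 0.3; -0.034 -0.007 0 -0.081 -0.057 0.112 0.3; -0.034 -0.005 0 -0.081 -0.057 0.112 0.3; 0 0 0 0 0 0 0.3"}}

```text
time_s: 1.98
tool_pos: [0.5343, 0.0677, 0.1696]
tool_rot: [131.3, 4.7, 85.1]
force: [-0.4, -0.1, -0.3]
grip_width: 0.0305
```

```bash
python3 - <<'E'
from h import *
from cell import env
o=env.get_obs(); print(o["qpos"].round(1))
w=env.read_camera("wrist"); pickle.dump((o,w),open("w1.pkl","wb")); cv2.imwrite("pics/w1.png",w["img"][:,:,::-1])
Rh=Rhandle(35); bar=np.array([.4907,-.040,.123]); pre=bar-0.09*Rh[:,2]
print(proj(w,[bar+EY*.055,bar,bar-EY*.055],wristT(o,w)))
plan(o["tool_pos"],rot(o),[(pre,Rh)],0.3)
E
```

```text
[  6.6 -17.2 -30.2 140.3  54.3  21.  -74.4]
[[190.43301546 408.07774664]
 [196.22558219 493.26893309]
 [201.06974738 564.51199326]]
5 rows
-0.022 -0.015 -0.016 -0.045 0.024 0.023 0.3; -0.022 -0.014 -0.016 -0.045 0.024 0.023 0.3; -0.022 -0.014 -0.017 -0.045 0.024 0.023 0.3; -0.022 -0.013 -0.017 -0.045 0.024 0.023 0.3; -0.022 -0.012 -0.018 -0.045 0.024 0.023 0.3
```

View pics/w1.png

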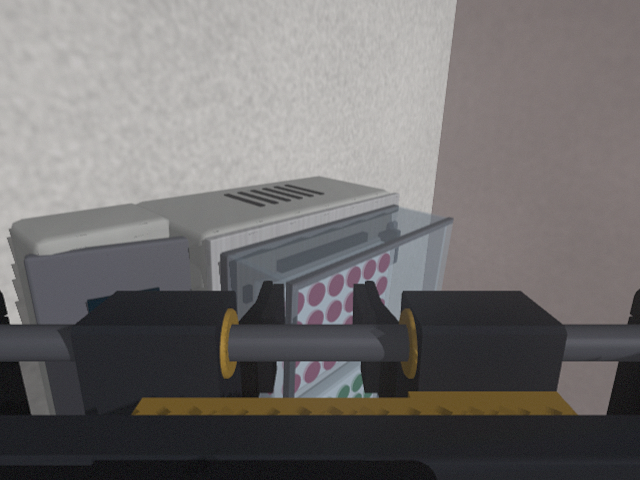

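The wrist view shows the shaker from above, with the fingers over the left half of the hood and not touching (force about 0). Joints 2 and 4 are at their stops, so this pose is too close to the base. I'll identify the kinematics from readings so I can plan within the limits.

```bash
cat > fk.py <<'E'
from h import *
import itertools
def ori(q,s,off):
    rz=lambda a:R.from_euler("z",a,degrees=True); ry=lambda a:R.from_euler("y",a,degrees=True)
    A=rz(s[0]*q[0]+off[0]); B=A*ry(q[1]); C=B*rz(s[1]*q[2]); D=C*ry(q[3]); E=D*rz(s[2]*q[4]); F=E*ry(q[5]); G=F*rz(s[3]*q[6]+off[1])
    return A,B,C,D,E,F,G
E
python3 - <<'E'
from fk import *
o0,_=pickle.load(open("s0.pkl","rb")); o1,_=pickle.load(open("w1.pkl","rb"))
from cell import env
obs=[o0,o1]; 
best=[]
for s in itertools.product([1,-1],repeat=4):
  for o7 in (0,90,180,270):
    e=[]
    for o in obs:
        G=ori(o["qpos"],s,(0,o7))[-1]; e.append(G.as_matrix()@rot(o).T)
    # world-side yaw const
    k=np.degrees(np.linalg.norm(R.from_matrix(e[0].T@e[1]).as_rotvec()))
    best.append((k,[np.degrees(R.from_matrix(x).as_rotvec()).round(1).tolist() for x in e],s,o7))
best.sort(key=lambda b:b[0])
for b in best[:4]: print(b)
E
```

```text
(np.float64(4.473697231009355e-14), [[-0.0, 0.0, -0.0], [0.0, 0.0, 0.0]], (-1, -1, -1, -1), 90)
(np.float64(9.6390902317245), [[0.0, 0.0, -1.6], [9.4, -1.1, -3.3]], (-1, 1, 1, 1), 90)
(np.float64(14.713989070826518), [[0.2, 0.0, 34.6], [-14.0, 0.0, 30.3]], (1, 1, 1, -1), 270)
(np.float64(49.12049694121184), [[0.9, 2.4, 6.0], [-8.7, 5.3, 54.1]], (-1, -1, 1, 1), 90)
```

```bash
python3 - <<'E'
from h import *
o,_=pickle.load(open("w1.pkl","rb"))
plan(o["tool_pos"],rot(o),[(o["tool_pos"]+[0,-.04,.1],Rhandle(45))],0.3)
E
```

```text
3 rows
-0.016 0.025 -0.02 0.042 0.044 0.034 0.3; -0.015 0.025 -0.021 0.042 0.044 0.034 0.3; -0.014 0.024 -0.022 0.042 0.044 0.034 0.3
```

>>> {"method": "servo_tool", "body": {"moves": "-0.016 0.025 -0.02 0.042 0.044 0.034 0.3; -0.015 0.025 -0.021 0.042 0.044 0.034 0.3; -0.014 0.024 -0.022 0.042 0.044 0.034 0.3"}}

```text
time_s: 2.28
tool_pos: [0.5634, 0.0567, 0.2206]
tool_rot: [134.9, 2.3, 86.0]
force: [0.2, 0.1, 0.3]
grip_width: 0.0303
```

```bash
cat >> fk.py <<'E'
S=(-1,-1,-1,-1);OFF=(0,90)
def pos_rows(q):
    A,B,C,D,E,F,G=[m.as_matrix() for m in ori(q,S,OFF)]
    # params: h(+shoulder z), shoulder x, a, e1 (after q3 frame), b, e2 (frame D), c, e3(frame F)
    return np.stack([EZ,A[:,0],B[:,2],C[:,0],D[:,2],D[:,0],F[:,2],F[:,0]],1)
E
python3 - <<'E'
from fk import *
from cell import env
o0,_=pickle.load(open("s0.pkl","rb")); o1,_=pickle.load(open("w1.pkl","rb")); o2=env.get_obs()
print(o2["qpos"].round(1),o2["tool_pos"])
obs=[o0,o1,o2]; pickle.dump(obs,open("obs.pkl","wb"))
M=np.vstack([pos_rows(o["qpos"]) for o in obs]); y=np.concatenate([o["tool_pos"] for o in obs])
x,res,rk,sv=np.linalg.lstsq(M,y,rcond=None); print(x.round(4),rk,sv.round(3),(M@x-y).round(4))
M2=np.delete(M,1,1);x,res,rk,sv=np.linalg.lstsq(M2,y,rcond=None); print(x.round(4),rk,sv.round(3),(M2@x-y).round(4))
E
```

```text
[ -8.6 -17.2  -9.7 132.9  35.1  26.4 -48.5] [0.56338919 0.05669452 0.2206339 ]
[ 0.0173  0.1511  0.8262 -0.304   0.3674 -0.108   0.6971 -0.1456] 8 [3.39  3.218 1.175 0.691 0.517 0.128 0.062 0.038] [-0.0042  0.0016 -0.0008  0.0034 -0.002  -0.0051 -0.0038  0.001   0.0059]
[ 0.2054  0.7336 -0.1725  0.5223 -0.0113  0.6294 -0.0682] 7 [3.324 2.869 1.05  0.606 0.487 0.085 0.044] [-0.0188  0.0062  0.      0.0004  0.0033 -0.0031 -0.0003 -0.006   0.0031]
```

```bash
python3 - <<'E'
from h import *
from cell import env
o=env.get_obs()
Rh=Rhandle(80); bar=np.array([.4907,-.040,.123]); pre=bar-0.09*Rh[:,2]
plan(o["tool_pos"],rot(o),[(pre,Rh)],0.45)
E
```

```text
6 rows
-0.017 -0.011 -0.008 0.204 0.012 0.007 0.45; -0.017 -0.012 -0.007 0.204 0.012 0.007 0.45; -0.017 -0.012 -0.006 0.204 0.012 0.007 0.45; -0.017 -0.013 -0.005 0.204 0.012 0.007 0.45; -0.017 -0.013 -0.003 0.204 0.012 0.007 0.45; -0.017 -0.013 -0.002 0.204 0.012 0.007 0.45
```

>>> {"method": "servo_tool", "body": {"moves": "-0.017 -0.009 -0.011 0.204 0.012 0.007 0.45; -0.017 -0.012 -0.009 0.204 0.012 0.007 0.45; -0.017 -0.012 -0.006 0.204 0.012 0.007 0.45; -0.017 -0.013 -0.005 0.204 0.012 0.007 0.45; -0.017 -0.013 -0.003 0.204 0.012 0.007 0.45; -0.017 -0.013 -0.002 0.204 0.012 0.007 0.45; 0 0 0 0 0 0 0.45"}}

```text
time_s: 2.87
tool_pos: [0.4853, -0.021, 0.2185]
tool_rot: [168.0, -0.3, 87.6]
force: [0.2, -1.1, 1.1]
grip_width: 0.0235
```

```bash
python3 - <<'E'
from fk import *
from cell import env
o=env.get_obs(); print(o["qpos"].round(1),o["tool_pos"].round(4),o["tool_rot"].round(1))
w=env.read_camera("wrist"); pickle.dump((o,w),open("w2.pkl","wb")); cv2.imwrite("pics/w2.png",w["img"][:,:,::-1])
obs=pickle.load(open("obs.pkl","rb"))+[o]; pickle.dump(obs,open("obs.pkl","wb"))
M=np.vstack([pos_rows(o["qpos"]) for o in obs]); y=np.concatenate([o["tool_pos"] for o in obs])
x,res,rk,sv=np.linalg.lstsq(M,y,rcond=None); print(x.round(4),(M@x-y).round(4))
Rh=Rhandle(80); bar=np.array([.4907,-.040,.123]); pre=bar-0.07*Rh[:,2]
print(proj(w,[bar+EY*.055,bar,bar-EY*.055],wristT(o,w)).round(0).tolist())
plan(o["tool_pos"],rot(o),[(pre,Rh)],0.45)
E
```

```text
[ -8.2 -10.5   6.5 116.4   1.9  62.1  -4.9] [ 0.4853 -0.021   0.2185] [168.   -0.3  87.6]
[ 0.3349 -0.0426  0.4875  0.0211  0.5765  0.0573  0.3865  0.0325] [-0.0282  0.0119  0.0001  0.0029  0.0005  0.0025  0.0005  0.005  -0.004
 -0.0081  0.0218  0.0015]
[[300.0, 195.0], [299.0, 278.0], [297.0, 352.0]]
1 rows
-0.019 -0.011 0.025 0.068 -0.023 0.06 0.45
```

View pics/w2.png

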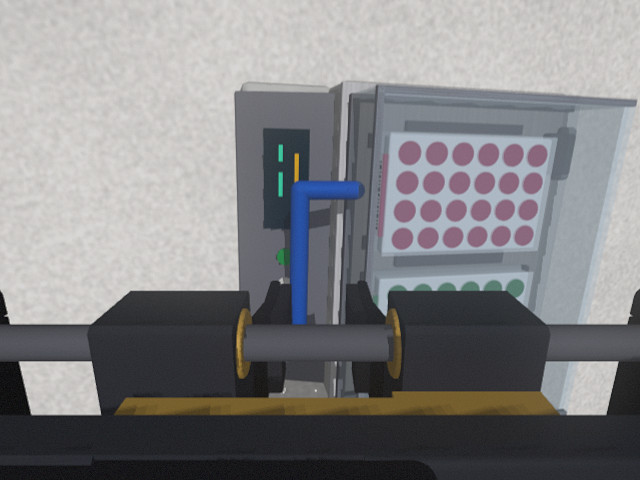

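The wrist view shows the blue bar as a vertical line at column 299, ending near row 187. My projection put the bar end at (300,195), so they agree. Next I align and descend over it.

>>> {"method": "servo_tool", "body": {"moves": "-0.01 -0.006 0.012 0.035 -0.012 0.03 0.45; -0.01 -0.006 0.012 0.035 -0.012 0.03 0.45; 0 0 0 0 0 0 0.45"}}

```text
time_s: 3.17
tool_pos: [0.4767, -0.0343, 0.1888]
tool_rot: [169.9, -0.0, 86.3]
force: [0.3, -0.2, -0.5]
grip_width: 0.0237
```

```bash
python3 - <<'E'
from fk import *
from cell import env
o=env.get_obs(); print(o["qpos"].round(1),o["tool_pos"].round(4),o["tool_rot"].round(1))
Rh=Rhandle(80); bar=np.array([.4907,-.040,.123])
plan(o["tool_pos"],rot(o),[(bar-.03*Rh[:,2],Rh),(bar,Rh)],0.45,0.02)
E
```

```text
[ -7.2  -8.9   7.1 118.2   2.   60.5  -4.7] [ 0.4767 -0.0343  0.1888] [169.9  -0.   86.3]
4 rows
-0.002 0.001 0.019 0.001 -0.002 0.009 0.45; -0.002 0.001 0.019 0.001 -0.002 0.009 0.45; 0 0 0.015 0 0 0 0.45; 0 0 0.015 0 0 0 0.45
```

>>> {"method": "servo_tool", "body": {"moves": "-0.002 0.001 0.019 0 -0.002 0.009 0.45; -0.002 0.001 0.019 0 -0.002 0.009 0.45; 0 0 0.015 0 0 0 0.45; 0 0 0.015 0 0 0 0.45; 0 0 0 0 0 0 0.45"}}

```text
time_s: 3.58
tool_pos: [0.4867, -0.0363, 0.1151]
tool_rot: [170.1, 0.0, 86.1]
force: [2.7, -1.7, -1.1]
grip_width: 0.0242
```

```bash
python3 - <<'E'
from fk import *
from cell import env
o=env.get_obs(); print(o["qpos"].round(1),o["tool_pos"].round(4),o["tool_rot"].round(1))
w=env.read_camera("wrist"); cv2.imwrite("pics/w3.png",w["img"][:,:,::-1])
s=env.read_camera("side"); cv2.imwrite("pics/s3.png",cv2.resize(s["img"][150:330,280:480],(800,600))[:,:,::-1][:,:])
Rh=Rhandle(80); bar=np.array([.4907,-.040,.123])
plan(o["tool_pos"],rot(o),[(bar,Rh)],0.45,0.02)
E
```

```text
[ -7.   -3.1   7.6 122.1   1.3  51.   -4.1] [ 0.4867 -0.0363  0.1151] [170.1   0.   86.1]
1 rows
-0.003 0.006 -0.007 -0.002 -0.001 0.009 0.45
```

View pics/w3.png

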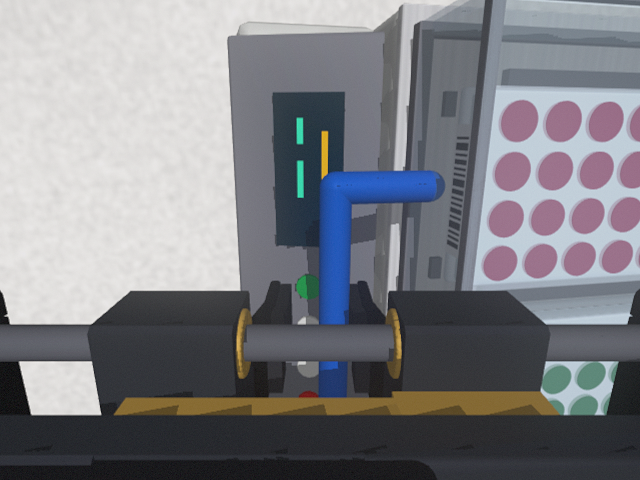

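View pics/s3.png

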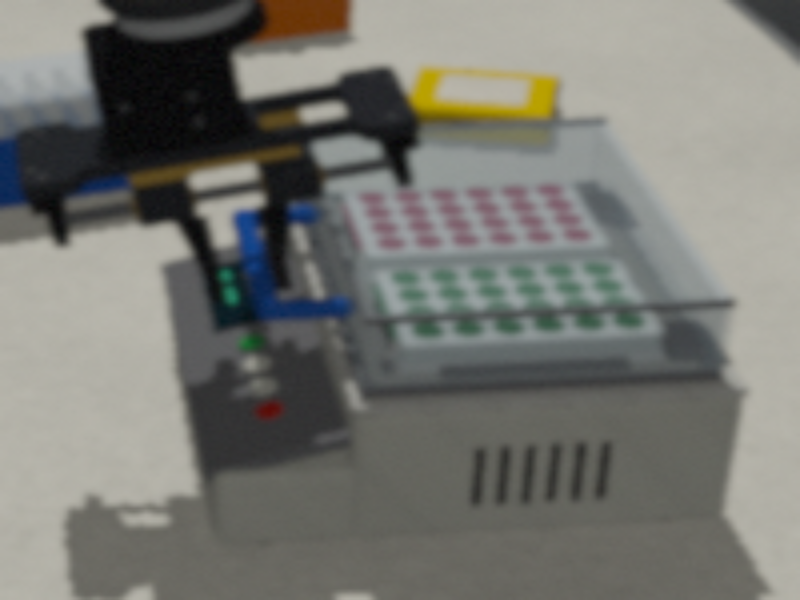

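Both fingers straddle the bar, which is at column 335 against a finger midline of about 318. I shift about 6 mm along tool y and close lightly.

>>> {"method": "servo_tool", "body": {"moves": "-0.002 0.006 -0.002 0 0 0.009 0.45; 0 0 0 0 0 0 1; 0 0 0 0 0 0 1; 0 0 0 0 0 0 1; 0 0 0 0 0 0 1", "squeeze": 12}}

```text
time_s: 4.1
tool_pos: [0.4913, -0.0379, 0.1229]
tool_rot: [170.1, -0.1, 85.8]
force: [4.2, -1.1, -3.0]
grip_width: 0.0116
```

```bash
cat > arc.py <<'E'
from fk import *
from cell import env
import sys
# bar now = grasp point; arc for hood angles phi list (deg), theta list
def go(phis,ths,g,n0=None):
    o=env.get_obs(); Rm=rot(o); b=o["tool_pos"]-0.0*Rm[:,2]
    return o
H=np.array([.4907,-.040,0])+EX*.206; H[2]=.101
def bar(phi):
    a=np.radians(phi+6.1); return H-EX*.207*np.cos(a)+EZ*.207*np.sin(a)
def way(phis,ths,off):
    return [(bar(p)+off*Rhandle(t)[:,2],Rhandle(t)) for p,t in zip(phis,ths)]
E
python3 - <<'E'
from arc import *
o=env.get_obs(); Rm=rot(o); off=0.006
g=o["tool_pos"]-off*Rm[:,2]; print(g.round(4),bar(0).round(4),o["grip_width"],o["force"].round(1))
phis=np.arange(4,37,4); ths=80-phis*0.4
plan(o["tool_pos"],Rm,way(phis,ths,off),1,0.02)
E
```

```text
[ 0.4903 -0.0379  0.1288] [ 0.4909 -0.04    0.123 ] 0.011634930812869 [ 4.2 -1.1 -3. ]
9 rows
-0.002 0.004 -0.008 -0.06 -0.004 0 1; 0 0.006 -0.013 -0.056 0 0 1; 0 0.007 -0.013 -0.056 0 0 1; 0 0.008 -0.012 -0.056 0 0 1; 0 0.01 -0.011 -0.056 0 0 1; 0 0.011 -0.01 -0.056 0 0 1; 0 0.012 -0.009 -0.056 0 0 1; 0 0.012 -0.008 -0.056 0 0 1; 0 0.013 -0.007 -0.056 0 0 1
```

```bash
python3 - <<'E'
from arc import *
o=env.get_obs(); Rm=rot(o)
phis=np.arange(4,37,4); ths=80-phis*0.4
plan(o["tool_pos"],Rm,way(phis,ths,0),1,0.02)
E
```

```text
9 rows
-0.002 0.004 -0.014 -0.06 -0.004 0 1; 0 0.006 -0.013 -0.056 0 0 1; 0 0.007 -0.013 -0.056 0 0 1; 0 0.008 -0.012 -0.056 0 0 1; 0 0.009 -0.011 -0.056 0 0 1; 0 0.01 -0.01 -0.056 0 0 1; 0 0.011 -0.009 -0.056 0 0 1; 0 0.012 -0.008 -0.056 0 0 1; 0 0.013 -0.007 -0.056 0 0 1
```

>>> {"method": "servo_tool", "body": {"moves": "0 0.004 -0.014 -0.06 0 0 1; 0 0.006 -0.013 -0.056 0 0 1; 0 0.007 -0.013 -0.056 0 0 1; 0 0.008 -0.012 -0.056 0 0 1; 0 0.009 -0.011 -0.056 0 0 1", "squeeze": 15}}

```text
time_s: 4.52
tool_pos: [0.5096, -0.0393, 0.1926]
tool_rot: [161.8, -0.1, 85.8]
force: [2.6, -0.5, -5.3]
grip_width: 0.0116
```

```bash
python3 - <<'E'
from arc import *
o=env.get_obs(); Rm=rot(o); p=o["tool_pos"]
r=p-H; a=np.degrees(np.arctan2(r[2],-(r@EX)))-6.1; print("phi",a,"rad",np.hypot(r[2],r@EX),"lat",r@EY,o["force"].round(1),o["grip_width"],o["qpos"].round(0))
phis=np.arange(a+5,74,5); ths=72.7-(phis-a)*.45
plan(p,Rm,way(phis,ths,0),1,0.03)
E
```

```text
phi 19.961193396616764 rad 0.2084104911622925 lat 0.0020458480245039087 [ 2.6 -0.5 -5.3] 0.011557082605052555 [ -7. -11.   7. 121.   3.  52.  -6.]
10 rows
-0.002 0.014 -0.011 -0.049 -0.003 -0.001 1; 0 0.014 -0.011 -0.079 0 0 1; 0 0.016 -0.009 -0.079 0 0 1; 0 0.017 -0.007 -0.079 0 0 1; 0 0.017 -0.005 -0.079 0 0 1; 0 0.018 -0.002 -0.079 0 0 1; 0 0.018 0 -0.079 0 0 1; 0 0.018 0.002 -0.079 0 0 1; 0 0.018 0.004 -0.079 0 0 1; 0 0.017 0.007 -0.079 0 0 1
```

Tracking holds on the arc: hood at 20 degrees, radius 208 mm, forces low.

>>> {"method": "servo_tool", "body": {"moves": "0 0.014 -0.011 -0.049 0 0 1; 0 0.014 -0.011 -0.079 0 0 1; 0 0.016 -0.009 -0.079 0 0 1; 0 0.017 -0.007 -0.079 0 0 1; 0 0.017 -0.005 -0.079 0 0 1; 0 0.018 -0.002 -0.079 0 0 1"}}

```text
time_s: 5.02
tool_pos: [0.5812, -0.0449, 0.2798]
tool_rot: [148.6, -0.1, 85.8]
force: [2.8, -0.0, -5.4]
grip_width: 0.0112
```

```bash
python3 - <<'E'
from arc import *
o=env.get_obs(); Rm=rot(o); p=o["tool_pos"]
r=p-H; a=np.degrees(np.arctan2(r[2],-(r@EX)))-6.1; th=np.degrees(np.arcsin(-Rm[2,2])); print("phi",a,"th",th,"rad",np.hypot(r[2],r@EX),"lat",r@EY,o["force"].round(1),o["grip_width"],o["qpos"].round(0))
phis=np.arange(a+5,78,5); ths=th-(phis-a)*.4
plan(p,Rm,way(phis,ths,0),1,0.03)
E
```

```text
phi 51.064583323460226 th 58.590447085236846 rad 0.21277528124799347 lat 0.0017775127741805636 [ 2.8 -0.  -5.4] 0.011239047808200927 [ -6. -13.   6. 117.   5.  45.  -7.]
5 rows
-0.002 0.018 0.006 -0.07 -0.003 -0.003 1; 0 0.018 0.003 -0.07 0 0 1; 0 0.017 0.005 -0.07 0 0 1; 0 0.017 0.007 -0.07 0 0 1; 0 0.016 0.009 -0.07 0 0 1
```

>>> {"method": "servo_tool", "body": {"moves": "0 0.018 0.004 -0.07 0 0 1; 0 0.018 0.003 -0.07 0 0 1; 0 0.017 0.005 -0.07 0 0 1; 0 0.017 0.007 -0.07 0 0 1; 0 0.01 0.006 -0.04 0 0 1; 0 0 0 0 0 0 1"}}

```text
time_s: 5.52
tool_pos: [0.6694, -0.0514, 0.3129]
tool_rot: [138.2, -0.1, 85.8]
force: [-0.7, 1.0, -2.5]
grip_width: 0.0114
```

```bash
python3 - <<'E'
from arc import *
o=env.get_obs(); Rm=rot(o); p=o["tool_pos"]
r=p-H; a=np.degrees(np.arctan2(r[2],-(r@EX)))-6.1; th=np.degrees(np.arcsin(-Rm[2,2])); print("phi",a,"th",th,"rad",np.hypot(r[2],r@EX),o["force"].round(1),o["grip_width"],o["qpos"].round(0))
s=env.read_camera("side"); cv2.imwrite("pics/s4.png",cv2.resize(s["img"][80:320,240:500],(780,720))[:600,:,::-1])
w=env.read_camera("wrist"); cv2.imwrite("pics/w4.png",w["img"][:,:,::-1])
E
```

```text
phi 76.65895734029256 th 48.20561582793482 rad 0.21358549245749953 [-0.7  1.  -2.5] 0.01138494489792352 [ -6.  -8.   7. 113.   6.  33.  -7.]
```

View pics/s4.png

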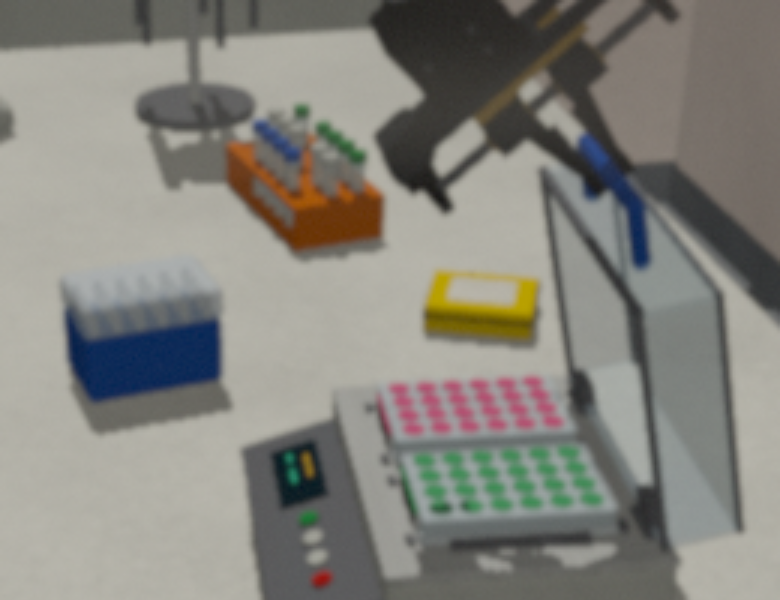

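View pics/w4.png

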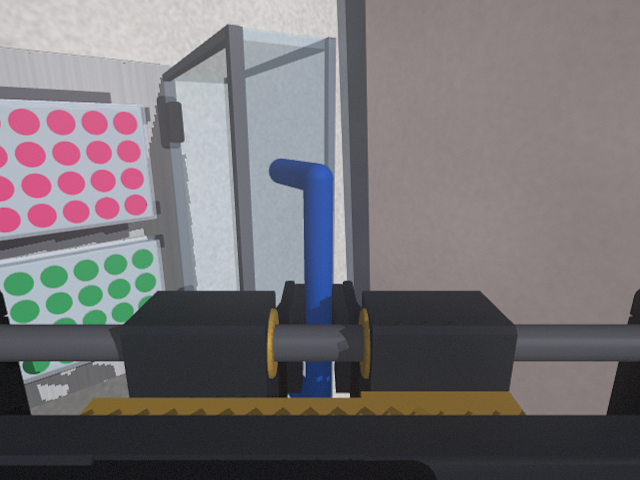

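The hood is at about 75 degrees, gripped at the bar. I release it and back out along the fingers.

>>> {"method": "servo_tool", "body": {"moves": "0 0 0 0 0 0 0.4; 0 0 0 0 0 0 0.4; 0 0 -0.02 0 0 0 0.4; 0 0 -0.03 0 0 0 0.4; 0 0 -0.03 0 0 0 0.4; 0 0 -0.03 0 0 0 0.4"}}

```text
time_s: 6.12
tool_pos: [0.6093, -0.044, 0.3887]
tool_rot: [138.3, -0.1, 86.1]
force: [0.3, 0.3, 1.5]
grip_width: 0.026
```

```bash
python3 - <<'E'
from arc import *
o=env.get_obs(); Rm=rot(o); p=o["tool_pos"]; print(p.round(4),o["qpos"].round(0))
s=env.read_camera("side"); cv2.imwrite("pics/s5.png",s["img"][:,:,::-1])
# test pose for scan: tool down, tool x = EX, leaning by L about tool y
def Rscan(L):
    L=np.radians(L); z=-np.cos(L)*EZ-np.sin(L)*EX; x=np.cos(L)*EX-np.sin(L)*EZ
    return np.stack([x,np.cross(z,x),z],1)
lab=np.array([.5511,.0074,.1095])
for L in (0,20): print(Rscan(L).round(2).tolist())
tgt=lab-EX*.155+EZ*.10
plan(p,Rm,[(np.array([.50,-.03,.32]),Rhandle(70)),(tgt+EX*.05,Rscan(0))],0)
E
```

```text
[ 0.6093 -0.044   0.3887] [  2. -17.  -2. 112.   2.  44.  -4.]
[[1.0, -0.07, -0.0], [-0.07, -1.0, 0.0], [0.0, 0.0, -1.0]]
[[0.94, -0.07, -0.34], [-0.07, -1.0, 0.03], [-0.34, 0.0, -0.94]]
19 rows
0.002 -0.032 -0.005 0.19 -0.003 0.002 0; 0.002 -0.032 -0.002 0.19 -0.003 0.002 0; 0.002 -0.032 0.001 0.19 -0.003 0.002 0; 0.001 -0.032 0.004 0.19 -0.003 0.002 0; 0.003 -0.006 0.006 0.037 -0.037 0.207 0; 0.002 -0.006 0.006 0.037 -0.037 0.207 0; 0.002 -0.006 0.006 0.037 -0.037 0.207 0; 0.001 -0.006 0.006 0.037 -0.037 0.207 0; 0.001 -0.006 0.006 0.037 -0.037 0.207 0; 0 -0.006 0.006 0.037 -0.037 0.207 0; -0.001 -0.006 0.006 0.037 -0.037 0.207 0; -0.001 -0.006 0.006 0.037 -0.037 0.207 0; -0.002 -0.006 0.006 0.037 -0.037 0.207 0; -0.002 -0.005 0.007 0.037 -0.037 0.207 0; -0.002 -0.005 0.007 0.037 -0.037 0.207 0; -0.003 -0.005 0.007 0.037 -0.037 0.207 0; -0.003 -0.004 0.007 0.037 -0.037 0.207 0; -0.003 -0.004 0.007 0.037 -0.037 0.207 0; -0.004 -0.003 0.007 0.037 -0.037 0.207 0
```

View pics/s5.png

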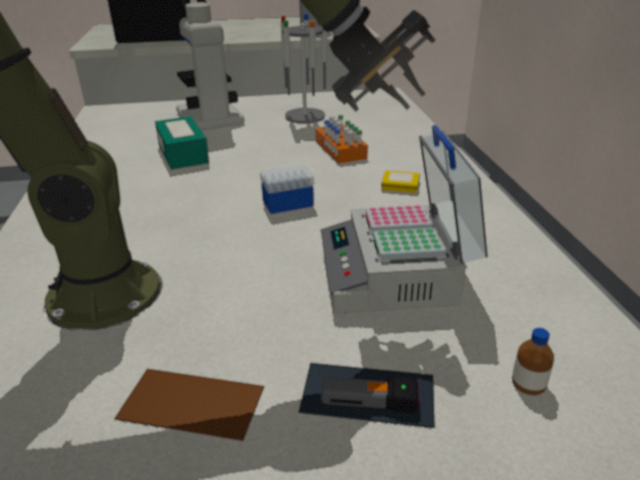

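The hood stands open by itself and the arm is clear. I go to a test pose above the scan point, which also gives data for the kinematics.

>>> {"method": "servo_tool", "body": {"moves": "0.002 -0.032 -0.005 0.19 0 0 0; 0.002 -0.032 -0.002 0.19 0 0 0; 0.002 -0.032 0.001 0.19 0 0 -0.5; 0.001 -0.032 0.004 0.19 0 0 -1; 0.003 -0.006 0.006 0.037 -0.037 0.207 -1; 0.002 -0.006 0.006 0.037 -0.037 0.207 -1; 0.002 -0.006 0.006 0.037 -0.037 0.207 -1; 0.001 -0.006 0.006 0.037 -0.037 0.207 -1; 0.001 -0.006 0.006 0.037 -0.037 0.207 -1"}}

```text
time_s: 6.92
tool_pos: [0.4864, -0.0264, 0.2898]
tool_rot: [165.9, -3.7, 53.5]
force: [0.2, -0.7, 0.1]
grip_width: 0.0782
```

```bash
python3 - <<'E'
from fk import *
from cell import env
o=env.get_obs(); print(o["qpos"].round(1),o["tool_pos"].round(4),o["tool_rot"].round(1))
obs=pickle.load(open("obs.pkl","rb"))+[o]; pickle.dump(obs,open("obs.pkl","wb"))
E
```

```text
[ 11.6 -12.9 -13.8 110.4   3.   68.9 -39.9] [ 0.4864 -0.0264  0.2898] [165.9  -3.7  53.5]
```

>>> {"method": "servo_tool", "body": {"moves": "0 -0.006 0.006 0.037 -0.037 0.207 -1; -0.001 -0.006 0.006 0.037 -0.037 0.207 -1; -0.001 -0.006 0.006 0.037 -0.037 0.207 -1; -0.002 -0.006 0.006 0.037 -0.037 0.207 -1; -0.002 -0.005 0.007 0.037 -0.037 0.207 -1; -0.002 -0.005 0.007 0.037 -0.037 0.207 -1; -0.003 -0.005 0.007 0.037 -0.037 0.207 -1; -0.003 -0.004 0.007 0.037 -0.037 0.207 -1; -0.003 -0.004 0.007 0.037 -0.037 0.207 -1; -0.004 -0.003 0.007 0.037 -0.037 0.207 -1; 0 0 0 0 0 0 -1"}}

```text
time_s: 7.83
tool_pos: [0.4581, 0.0024, 0.2151]
tool_rot: [180.0, -0.9, -10.3]
force: [-0.6, -0.8, -0.1]
grip_width: 0.0872
```

```bash
python3 - <<'E'
from fk import *
from cell import env
o=env.get_obs(); print(o["qpos"].round(1),o["tool_pos"].round(4),o["tool_rot"].round(1))
obs=pickle.load(open("obs.pkl","rb"))+[o]; pickle.dump(obs,open("obs.pkl","wb"))
def rowsfull(q):
    A,B,C,D,E,F,G=[m.as_matrix() for m in ori(q,S,OFF)]
    return np.stack([EZ,A[:,0],A[:,1],B[:,0],B[:,2],C[:,0],C[:,1],D[:,0],D[:,2],E[:,0],E[:,1],F[:,0],F[:,2]],1)
y=np.concatenate([o["tool_pos"] for o in obs])
for f in (pos_rows,rowsfull):
    M=np.vstack([f(o["qpos"]) for o in obs])
    lam=.003
    x=np.linalg.lstsq(np.vstack([M,lam*np.eye(M.shape[1])]),np.r_[y,np.zeros(M.shape[1])],rcond=None)[0]
    print(x.round(3)); print((M@x-y).reshape(-1,3).round(3).tolist())
E
```

```text
[  16.5   -4.6  -19.2  110.6   -1.3   72.9 -102.5] [0.4581 0.0024 0.2151] [180.   -0.9 -10.3]
[ 0.236  0.056  0.475 -0.01   0.479  0.005  0.352  0.013]
[[-0.021, 0.01, 0.003], [0.006, -0.006, 0.006], [-0.003, 0.012, -0.002], [-0.006, 0.032, -0.001], [-0.001, 0.013, -0.008], [0.001, 0.008, 0.002]]
[ 0.249  0.    -0.016 -0.     0.468  0.    -0.011 -0.     0.513  0.
 -0.    -0.     0.358]
[[0.0, -0.0, -0.0], [0.0, 0.0, 0.0], [-0.0, 0.0, -0.0], [0.0, 0.0, 0.0], [-0.0, 0.0, -0.0], [0.0, -0.0, 0.0]]
```

The kinematic fit is now exact, so I can check feasibility of the scan pose offline.

```bash
cat >> fk.py <<'E'
from scipy.optimize import least_squares
LO=np.array([-163.93,-17.29,-79.2,3.27,-89.18,5.43,-154.24]);HI=np.array([163.93,119.83,71.16,140.29,269.18,117.66,154.24])
def fk(q):
    A,B,C,D,E,F,G=ori(q,S,OFF); A_,B_,C_,D_,F_=[m.as_matrix() for m in (A,B,C,D,F)]
    return .249*EZ-.016*A_[:,1]+.468*B_[:,2]-.011*C_[:,1]+.513*D_[:,2]+.358*F_[:,2], G
def ik(p,Rm,q0):
    best=None
    for dq in (np.zeros(7),np.array([20,5,-30,0,20,0,0]),np.array([-20,5,30,0,-20,0,0])):
        f=lambda q:np.r_[(fk(q)[0]-p)*1000,np.degrees((R.from_matrix(Rm).inv()*fk(q)[1]).as_rotvec())*3,(q-q0)*.001]
        r=least_squares(f,np.clip(q0+dq,LO+.5,HI-.5),bounds=(LO,HI))
        if best is None or r.cost<best.cost: best=r
    p2,G=fk(best.x); return best.x,np.linalg.norm(p2-p)*1000,np.degrees((R.from_matrix(Rm).inv()*G).magnitude())
def Rlean(yaw,L):
    """tool x along yaw (deg) lowered by lean L: fingers point back towards -x by L"""
    y=np.radians(yaw); L=np.radians(L); ex=np.array([np.cos(y),np.sin(y),0]); z=-np.cos(L)*EZ-np.sin(L)*ex; x=np.cos(L)*ex-np.sin(L)*EZ
    return np.stack([x,np.cross(z,x),z],1)
E
python3 - <<'E'
from fk import *
obs=pickle.load(open("obs.pkl","rb")); q0=obs[-1]["qpos"]
print([np.linalg.norm(fk(o["qpos"])[0]-o["tool_pos"]).round(4) for o in obs])
lab=np.array([.5511,.0074,.1095])
for L in (0,10,20,30):
    for dist in (.155,.145,.13):
        for flip in (0,180):
            q,e,a=ik(lab-EX*dist+EZ*-.004,Rlean(-4.2+flip,L if not flip else -L),q0 if not flip else q0+[0,0,0,0,0,0,180])
            print(L,dist,flip,e.round(1),a.round(1),q.round(0))
E
```

```text
[np.float64(0.0008), np.float64(0.001), np.float64(0.0009), np.float64(0.0007), np.float64(0.0008), np.float64(0.0008)]
0 0.155 0 0.0 0.0 [ 15.  -6. -21. 125.  -2.  61. -98.]
0 0.155 180 0.0 0.0 [ 15.  -6. -21. 125.  -2.  61.  82.]
0 0.145 0 0.0 0.0 [ 15.  -5. -21. 124.  -2.  61. -99.]
0 0.145 180 0.0 0.0 [ 15.  -5. -21. 124.  -2.  61.  81.]
0 0.13 0 0.0 0.0 [ 15.  -3. -21. 122.  -1.  60. -99.]
0 0.13 180 0.0 0.0 [ 15.  -3. -21. 122.  -1.  60.  81.]
10 0.155 0 0.0 0.0 [ 15.   3. -21. 118.  -1.  70. -99.]
10 0.155 180 0.0 0.0 [ 15.   3. -21. 118.  -1.  70.  81.]
10 0.145 0 0.0 0.0 [  15.    4.  -21.  117.   -0.   70. -100.]
10 0.145 180 0.0 0.0 [ 15.   4. -21. 117.  -0.  70.  80.]
10 0.13 0 0.0 0.0 [  15.    6.  -20.  115.    0.   70. -100.]
10 0.13 180 0.0 0.0 [ 15.   6. -20. 115.   0.  70.  80.]
20 0.155 0 0.0 0.0 [  14.   11.  -20.  111.    0.   78. -100.]
20 0.155 180 0.0 0.0 [ 14.  11. -20. 111.   0.  78.  80.]
20 0.145 0 0.0 0.0 [  14.   12.  -20.  110.    1.   79. -100.]
20 0.145 180 0.0 0.0 [ 14.  12. -20. 110.   1.  79.  80.]
20 0.13 0 0.0 0.0 [  14.   14.  -20.  108.    1.   79. -101.]
20 0.13 180 0.0 0.0 [ 14.  14. -20. 108.   1.  79.  79.]
30 0.155 0 0.0 0.0 [  13.   19.  -19.  104.    1.   87. -101.]
30 0.155 180 0.0 0.0 [ 13.  19. -19. 104.   1.  87.  79.]
30 0.145 0 0.0 0.0 [  13.   20.  -19.  103.    1.   87. -101.]
30 0.145 180 0.0 0.0 [ 13.  20. -19. 103.   1.  87.  79.]
30 0.13 0 0.0 0.0 [  12.   22.  -18.  101.    1.   88. -101.]
30 0.13 180 0.0 0.0 [ 12.  22. -18. 101.   1.  88.  79.]
```

```bash
python3 - <<'E'
from fk import *
from cell import env
o=env.get_obs(); w=env.read_camera("wrist"); pickle.dump((o,w),open("w5.pkl","wb")); cv2.imwrite("pics/w5.png",w["img"][:,:,::-1])
T=wristT(o,w); lab=np.array([.5511,.0074,.1095])
pl=lab+EX*.0645; pl[2]=.12
print(proj(w,[lab, lab+EY*.028,lab-EY*.028,pl+EX*.064+EY*.043,pl-EX*.064+EY*.043,pl-EX*.064-EY*.043,pl+EX*.064-EY*.043],T).round(0).tolist())
for n,lo,hi in (("pink",(150,80,60),(179,255,255)),("green",(50,80,50),(85,255,255))):
    mm=mask(w["img"],lo,hi); nn,l,st,ce=cv2.connectedComponentsWithStats(mm)
    print(n,[(ce[i].round(0).tolist(),int(st[i,4])) for i in range(1,nn) if st[i,4]>60])
c=plane(w,[ce[1]],.12,T)
E
```

```text
[[283.0, 105.0], [238.0, 110.0], [328.0, 100.0], [165.0, -151.0], [209.0, 111.0], [354.0, 95.0], [333.0, -173.0]]
pink [([216.0, 10.0], 538), ([251.0, 8.0], 441), ([285.0, 6.0], 330), ([319.0, 4.0], 214), ([323.0, 33.0], 647), ([289.0, 37.0], 642), ([255.0, 41.0], 638), ([222.0, 45.0], 637), ([326.0, 69.0], 605), ([293.0, 73.0], 603), ([260.0, 77.0], 594), ([228.0, 81.0], 590), ([281.0, 103.0], 389), ([466.0, 172.0], 107)]
green [([465.0, 16.0], 665), ([500.0, 13.0], 638), ([431.0, 20.0], 657), ([397.0, 24.0], 643), ([500.0, 49.0], 624), ([466.0, 53.0], 616), ([432.0, 57.0], 613), ([399.0, 61.0], 602), ([448.0, 85.0], 371), ([369.0, 183.0], 238), ([294.0, 197.0], 117), ([264.0, 200.0], 81)]
```

View pics/w5.png

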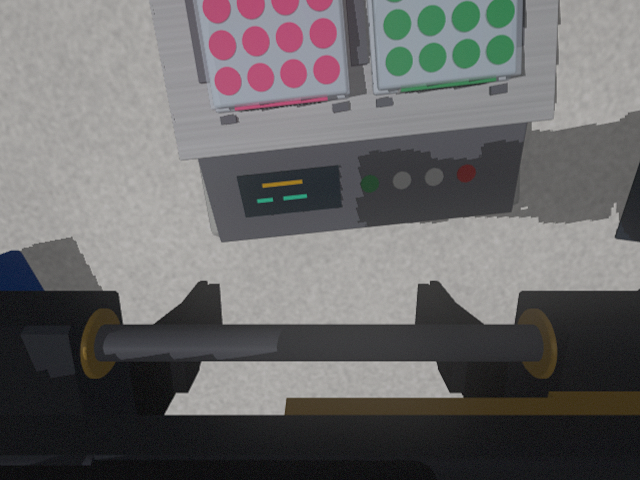

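The label's pink stripe is at (281,103), against my prediction of (283,105), so the label estimate is confirmed. Next I go above the scanner.

```bash
python3 - <<'E'
from fk import *
from cell import env
o=env.get_obs()
c=np.array([.4684,-.3733,.20]); q,e,a=ik(c-[0,0,.18],Rlean(-16,0),o["qpos"]+[50,0,0,0,0,0,30]); print(q.round(0),e,a)
plan(o["tool_pos"],rot(o),[(c,Rlean(-16,0))],-1)
E
```

```text
[ 52.  25. -20. 102.  10.  55. -77.] 6.255657812140822e-06 2.927617336849142e-06
10 rows
0.007 0.037 0.002 0 -0.004 0.021 -1; 0.008 0.037 0.002 0 -0.004 0.021 -1; 0.008 0.037 0.002 0 -0.004 0.021 -1; 0.009 0.037 0.002 0 -0.004 0.021 -1; 0.009 0.036 0.002 0 -0.004 0.021 -1; 0.009 0.036 0.002 0 -0.004 0.021 -1; 0.01 0.036 0.002 0 -0.004 0.021 -1; 0.01 0.036 0.002 0 -0.004 0.021 -1; 0.011 0.036 0.002 0 -0.004 0.021 -1; 0.011 0.036 0.002 0 -0.004 0.021 -1
```

>>> {"method": "servo_tool", "body": {"moves": "0.007 0.037 0 0 -0.004 0.021 -1; 0.008 0.037 0 0 -0.004 0.021 -1; 0.008 0.037 0 0 -0.004 0.021 -1; 0.009 0.037 0 0 -0.004 0.021 -1; 0.009 0.036 0 0 -0.004 0.021 -1; 0.009 0.036 0 0 -0.004 0.021 -1; 0.01 0.036 0 0 -0.004 0.021 -1; 0.01 0.036 0 0 -0.004 0.021 -1; 0.011 0.036 0 0 -0.004 0.021 -1; 0.011 0.036 0 0 -0.004 0.021 -1; 0 0 0 0 0 0 -1"}}

```text
time_s: 8.8
tool_pos: [0.4819, -0.3933, 0.2301]
tool_rot: [178.6, -1.4, -13.6]
force: [-2.5, 0.2, -0.3]
grip_width: 0.0871
```

```bash
python3 - <<'E'
from fk import *
from cell import env
o=env.get_obs(); w=env.read_camera("wrist"); pickle.dump((o,w),open("w6.pkl","wb")); cv2.imwrite("pics/w6.png",w["img"][:,:,::-1])
print(o["tool_pos"].round(4),o["tool_rot"].round(1))
T=wristT(o,w); y=np.radians(-16); ex=np.array([np.cos(y),np.sin(y),0]);ey=np.array([-ex[1],ex[0],0]); c=np.array([.4684,-.3733,.034])
print(proj(w,[c,c+ex*.025+ey*.018,c+ex*.025-ey*.018,c-ex*.075+ey*.018,c-ex*.075-ey*.018,c+ex*.075],T).round(0).tolist())
E
```

```text
[ 0.4819 -0.3933  0.2301] [178.6  -1.4 -13.6]
[[295.0, 241.0], [275.0, 213.0], [316.0, 215.0], [274.0, 317.0], [312.0, 318.0], [297.0, 157.0]]
```

View pics/w6.png

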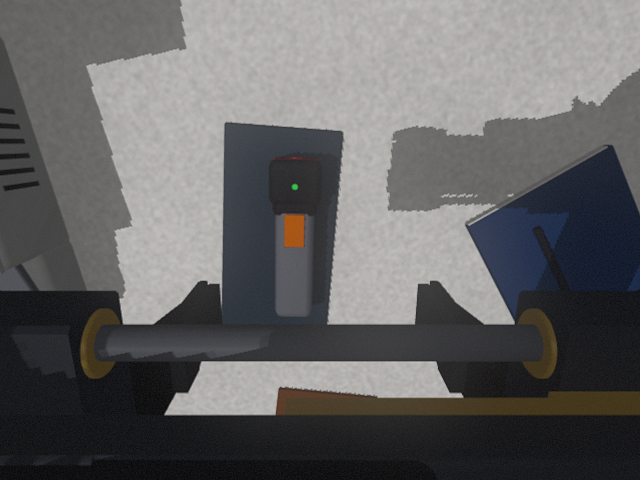

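The wrist view has the scanner head at (295,185), the button at (294,231) and the tail at row 317, all within 2 px of the prediction. I refine the axis and centre.

```bash
python3 - <<'E'
from fk import *
from cell import env
o,w=pickle.load(open("w6.pkl","rb")); T=wristT(o,w); im=w["img"]
mo=mask(im,(5,150,120),(20,255,255)); ml=mask(im,(45,150,80),(75,255,255))
def cen(m,roi):
    x0,y0,x1,y1=roi; ys,xs=np.nonzero(m[y0:y1,x0:x1]); return xs.mean()+x0,ys.mean()+y0
a=cen(mo,(270,205,320,260)); b=cen(ml,(270,160,320,205)); print(a,b)
# grip: grey, per-row edges: bright neutral region vs mat(bluish dark)
hsv=cv2.cvtColor(im,cv2.COLOR_RGB2HSV)
mids=[]
for r in range(252,310,6):
    row=hsv[r,262:335]; g=np.nonzero((row[:,1]<45)&(row[:,2]>60))[0]+262; mids.append((np.median(g) if len(g) else 0,r,g.min() if len(g) else 0,g.max() if len(g) else 0))
print(mids)
P=plane(w,[a,b],.036,T); v=P[1]-P[0]; print(P.round(4),np.degrees(np.arctan2(v[1],v[0])),np.linalg.norm(v))
Q=plane(w,[(m[0],m[1]) for m in mids],.034,T); v2=Q[0]-Q[-1]; print(np.degrees(np.arctan2(v2[1],v2[0])),Q[[0,-1]].round(4))
print("tail",plane(w,[(294.5,316.5)],.02,T).round(4),"junction",plane(w,[(295,213.5)],.036,T).round(4))
E
```

```text
(np.float64(294.0), np.float64(230.5)) (np.float64(294.5), np.float64(186.5))
[(np.float64(297.0), 252, np.int64(274), np.int64(334)), (np.float64(298.0), 258, np.int64(275), np.int64(334)), (np.float64(298.5), 264, np.int64(275), np.int64(334)), (np.float64(297.0), 270, np.int64(264), np.int64(334)), (np.float64(298.0), 276, np.int64(275), np.int64(334)), (np.float64(298.0), 282, np.int64(275), np.int64(334)), (np.float64(297.5), 288, np.int64(274), np.int64(334)), (np.float64(297.5), 294, np.int64(275), np.int64(334)), (np.float64(298.0), 300, np.int64(275), np.int64(334)), (np.float64(300.5), 306, np.int64(275), np.int64(334))]
[[ 0.4788 -0.3751  0.036 ]
 [ 0.5166 -0.3854  0.036 ]] -15.204694920351388 0.039241234923373926
-10.894148755753776 [[ 0.4582 -0.3725  0.034 ]
 [ 0.406  -0.3625  0.034 ]]
tail [[ 0.3909 -0.3522  0.02  ]] junction [[ 0.4935 -0.3798  0.036 ]]
```

```bash
python3 - <<'E'
from fk import *
from cell import env
o=env.get_obs(); c=np.array([.469,-.3728,.10])
plan(o["tool_pos"],rot(o),[(c,Rlean(-15.3,0))],-1,.03)
E
```

```text
5 rows
-0.004 -0.003 0.026 0.008 -0.01 0.013 -1; -0.004 -0.003 0.026 0.008 -0.01 0.013 -1; -0.004 -0.003 0.026 0.008 -0.01 0.013 -1; -0.004 -0.003 0.026 0.008 -0.01 0.013 -1; -0.004 -0.003 0.026 0.008 -0.01 0.013 -1
```

>>> {"method": "servo_tool", "body": {"moves": "-0.004 -0.003 0.026 0.008 -0.01 0.013 -0.5; -0.004 -0.003 0.026 0.008 -0.01 0.013 -0.5; -0.004 -0.003 0.026 0.008 -0.01 0.013 -0.5; -0.004 -0.003 0.026 0.008 -0.01 0.013 -0.5; -0.004 -0.003 0.02 0.008 -0.01 0.013 -0.5; 0 0 0 0 0 0 -0.5; 0 0 0 0 0 0 -0.5"}}

```text
time_s: 9.43
tool_pos: [0.4744, -0.3711, 0.1078]
tool_rot: [179.5, -0.8, -14.2]
force: [1.2, -0.5, 1.2]
grip_width: 0.0653
```

```bash
python3 - <<'E'
from fk import *
from cell import env
o=env.get_obs(); c=np.array([.469,-.3728,.018]);print(o["tool_pos"].round(4),o["tool_rot"].round(2))
plan(o["tool_pos"],rot(o),[(c,Rlean(-15.3,0))],-0.5,.02)
w=env.read_camera("wrist"); pickle.dump((o,w),open("w7.pkl","wb")); cv2.imwrite("pics/w7.png",w["img"][:,:,::-1])
E
```

```text
[ 0.4744 -0.3711  0.1078] [179.46  -0.76 -14.21]
5 rows
-0.001 0 0.018 0.004 -0.005 0.008 -0.5; -0.001 0 0.018 0.004 -0.005 0.008 -0.5; -0.001 0.001 0.018 0.004 -0.005 0.008 -0.5; -0.001 0.001 0.018 0.004 -0.005 0.008 -0.5; -0.001 0.001 0.018 0.004 -0.005 0.008 -0.5
```

View pics/w7.png

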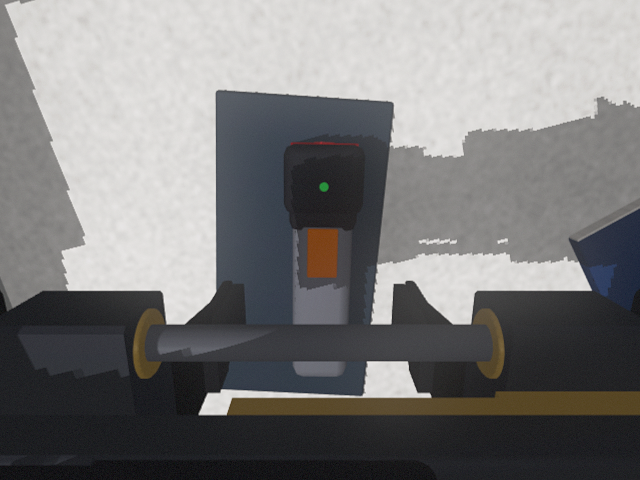

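```bash
python3 - <<'E'
from fk import *
o,w=pickle.load(open("w7.pkl","rb")); T=wristT(o,w)
y=np.radians(-15.3); ex=np.array([np.cos(y),np.sin(y),0]);ey=np.array([-ex[1],ex[0],0])
for n,uv,z in (("orange",(322,252.5),.036),("led",(323.5,187),.039),("junc",(324,228.5),.036),("tail",(320,376),.032),("window",(322.5,143),.03)):
    p=plane(w,[uv],z,T)[0]; print(n,p.round(4),((p-[.469,-.3728,0])@ex).round(4),((p-[.469,-.3728,0])@ey).round(4))
E
```

```text
orange [ 0.4793 -0.3754  0.036 ] 0.0106 0.0002
led [ 0.5167 -0.3857  0.039 ] 0.0494 0.0002
junc [ 0.493  -0.3801  0.036 ] 0.0251 -0.0007
tail [ 0.3969 -0.3534  0.032 ] -0.0747 -0.0003
window [ 0.5396 -0.391   0.03  ] 0.0729 0.0011
```

>>> {"method": "servo_tool", "body": {"moves": "-0.002 0 0.018 0.005 -0.007 0.01 -0.5; -0.002 0 0.018 0.005 -0.007 0.01 -0.5; -0.001 0.001 0.018 0.005 -0.007 0.01 -0.5; -0.001 0 0.016 0.004 -0.005 0.008 -0.5; 0 0 0 0 0 0 -0.5; 0 0 0 0 0 0 -0.5"}}

```text
time_s: 9.98
tool_pos: [0.4791, -0.3754, 0.05]
tool_rot: [179.5, -1.3, -14.8]
force: [0.7, -0.1, 0.6]
grip_width: 0.0652
```

```bash
python3 - <<'E'
from fk import *
from cell import env
o=env.get_obs(); c=np.array([.469,-.3728,.018]);print(o["tool_pos"].round(4),o["tool_rot"].round(2),o["force"].round(1))
plan(o["tool_pos"],rot(o),[(c,Rlean(-15.3,0))],-0.5,.03)
E
```

```text
[ 0.4791 -0.3754  0.05  ] [179.49  -1.3  -14.81] [ 0.7 -0.1  0.6]
2 rows
-0.006 0 0.016 0.009 -0.023 0.009 -0.5; -0.005 0 0.016 0.009 -0.023 0.009 -0.5
```

>>> {"method": "servo_tool", "body": {"moves": "-0.008 0 0.018 0.012 -0.025 0.009 -0.5; -0.007 0 0.015 0.009 -0.023 0.009 -0.5; 0 0 0 0 0 0 -0.5"}}

```text
time_s: 10.23
tool_pos: [0.468, -0.3737, 0.0202]
tool_rot: [179.9, -0.3, -15.2]
force: [-0.5, 0.7, -0.1]
grip_width: 0.0656
```

```bash
cat > st.py <<'E'
from fk import *
from cell import env
def st(c,Rm,g,v=.03,w=6.5):
    o=env.get_obs(); print(np.round(o["tool_pos"],4),o["tool_rot"].round(2),"F",o["force"].round(1),"w",round(o["grip_width"],4),"q",o["qpos"].round(0))
    plan(o["tool_pos"],rot(o),[(np.array(c),Rm)],g,v,w)
E
python3 -c "
from st import *
st([.469,-.3728,.018],Rlean(-15.3,0),-.5)"
```

```text
[ 0.468  -0.3737  0.0202] [179.94  -0.34 -15.24] F [-0.5  0.7 -0.1] w 0.0656 q [ 36.  23.   0. 103.  -0.  54. -69.]
1 rows
0.001 -0.001 0.002 0.002 -0.012 0.002 -0.5
```

Within 1 mm and 0.3 degrees; I close.

>>> {"method": "servo_tool", "body": {"moves": "0.001 -0.001 0.002 0.002 -0.012 0 -0.2; 0 0 0 0 0 0 0.1; 0 0 0 0 0 0 1; 0 0 0 0 0 0 1; 0 0 0 0 0 0 1; 0 0 0 0 0 0 1", "squeeze": 25}}

```text
time_s: 10.73
tool_pos: [0.4702, -0.3736, 0.0193]
tool_rot: [180.0, -0.1, -15.2]
force: [-0.7, -0.3, -2.4]
grip_width: 0.0356
```

```bash
python3 -c "
from st import *
st([.469,-.3728,.018],Rlean(-15.3,0),1)
st([.466,-.37,.10],Rlean(-15.3,0),1,.02)"
```

```text
[ 0.4702 -0.3736  0.0193] [ 1.7996e+02 -7.0000e-02 -1.5240e+01] F [-0.7 -0.3 -2.4] w 0.0356 q [ 36.  23.   0. 103.  -0.  54. -69.]
1 rows
-0.001 0 0.001 0.001 -0.002 0.002 1
[ 0.4702 -0.3736  0.0193] [ 1.7996e+02 -7.0000e-02 -1.5240e+01] F [-0.7 -0.3 -2.4] w 0.0356 q [ 36.  23.   0. 103.  -0.  54. -69.]
5 rows
-0.001 0 -0.016 0 0 0 1; -0.001 0 -0.016 0 0 0 1; -0.001 0 -0.016 0 0 0 1; -0.001 0 -0.016 0 0 0 1; -0.001 0 -0.016 0 0 0 1
```

Gripped at 35.6 mm, which matches the 36 mm grip. I lift it.

>>> {"method": "servo_tool", "body": {"moves": "0 0 -0.012 0 0 0 1; 0 0 -0.018 0 0 0 1; 0 0 -0.02 0 0 0 1; 0 0 -0.02 0 0 0 1; 0 0 -0.025 0 0 0 1; 0 0 -0.03 0 0 0 1; 0 0 -0.03 0 0 0 1"}}

```text
time_s: 11.32
tool_pos: [0.4647, -0.3694, 0.1756]
tool_rot: [-179.7, 0.9, -15.2]
force: [-0.7, -0.6, -1.9]
grip_width: 0.0359
```

```bash
python3 - <<'E'
from st import *
w=env.read_camera("wrist"); cv2.imwrite("pics/w8.png",w["img"][:,:,::-1])
# path: shaker front at world ~ (0.451..); tail of the scanner extends 75 behind: radius
lab=np.array([.5513,.0085,.1095]); tgt=lab-EX*.155; tgt[2]=.1078; print(tgt)
q,e,a=ik(tgt,Rlean(-4.2,0),np.array([15,-6,-20,125,-2,61,-98.])); print(q.round(0),e)
st([.405,-.15,.20],Rlean(-10,0),1,.035)
E
```

```text
[0.39671626 0.01985192 0.1078    ]
[ 15.  -6. -20. 125.  -2.  61. -99.] 1.210693471291472e-07
[ 0.4678 -0.3717  0.1832] [-179.9     0.3   -15.22] F [ 2.1 -2.1  3.5] w 0.0361 q [ 35.  14.   1.  95.  -0.  72. -69.]
7 rows
-0.017 -0.028 -0.002 -0.001 0.001 -0.026 1; -0.017 -0.028 -0.002 -0.001 0.001 -0.026 1; -0.016 -0.029 -0.002 -0.001 0.001 -0.026 1; -0.016 -0.029 -0.002 -0.001 0.001 -0.026 1; -0.015 -0.029 -0.002 -0.001 0.001 -0.026 1; -0.015 -0.029 -0.002 -0.001 0.001 -0.026 1; -0.015 -0.029 -0.002 -0.001 0.001 -0.026 1
```

View pics/w8.png

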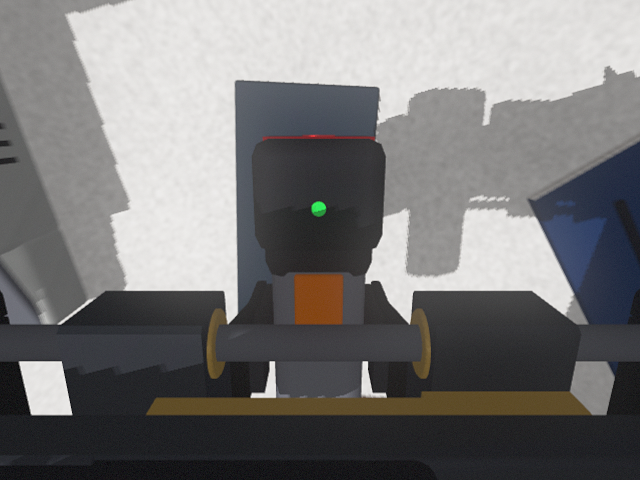

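The scanner is held straight, with LED and button both at column 318. I carry it over high, so the aim line stays well above the green label.

>>> {"method": "servo_tool", "body": {"moves": "-0.01 -0.018 -0.002 0 0 -0.02 1; -0.017 -0.028 -0.002 0 0 -0.026 1; -0.016 -0.029 -0.002 0 0 -0.026 1; -0.016 -0.029 -0.002 0 0 -0.026 1; -0.015 -0.029 -0.002 0 0 -0.026 1; -0.015 -0.029 -0.002 0 0 -0.026 1; -0.015 -0.029 -0.002 0 0 -0.026 1"}}

```text
time_s: 11.95
tool_pos: [0.4091, -0.1642, 0.2059]
tool_rot: [179.5, -0.6, -10.7]
force: [0.2, 0.5, -1.2]
grip_width: 0.0356
```

```bash
python3 -c "
from st import *
st([.3967,.0199,.20],Rlean(-4.2,0),1,.035)"
```

```text
[ 0.4091 -0.1642  0.2059] [179.51  -0.59 -10.74] F [ 0.2  0.5 -1.2] w 0.0356 q [ 27.  -6.  -8. 114.  -1.  72. -82.]
6 rows
-0.008 -0.03 0.001 0.003 -0.003 -0.038 1; -0.007 -0.03 0.001 0.003 -0.003 -0.038 1; -0.007 -0.03 0.001 0.003 -0.003 -0.038 1; -0.006 -0.03 0.001 0.003 -0.003 -0.038 1; -0.005 -0.03 0.001 0.003 -0.003 -0.038 1; -0.005 -0.03 0.001 0.003 -0.003 -0.038 1
```

>>> {"method": "servo_tool", "body": {"moves": "-0.008 -0.03 0.001 0.003 -0.003 -0.038 1; -0.007 -0.03 0.001 0.003 -0.003 -0.038 1; -0.007 -0.03 0.001 0.003 -0.003 -0.038 1; -0.006 -0.03 0.001 0.003 -0.003 -0.038 1; -0.005 -0.03 0.001 0.003 -0.003 -0.038 1; -0.004 -0.022 0.001 0.003 -0.003 -0.038 1; 0 0 0 0 0 0 1"}}

```text
time_s: 12.53
tool_pos: [0.3917, 0.0258, 0.2039]
tool_rot: [179.8, -0.6, -3.4]
force: [-1.4, 0.4, -0.8]
grip_width: 0.0357
```

```bash
python3 -c "
from st import *
st([.3967,.0199,.16],Rlean(-4.2,0),1,.02)
o=env.get_obs();w=env.read_camera('wrist'); cv2.imwrite('pics/w9.png',w['img'][:,:,::-1]);pickle.dump((o,w),open('w9.pkl','wb'))
T=wristT(o,w);lab=np.array([.5513,.0085,.1095]);print(proj(w,[lab,lab+EY*.028,lab-EY*.028],T).round(0).tolist())
s=env.read_camera('side'); cv2.imwrite('pics/s9.png',cv2.resize(s['img'][150:330,240:480],(800,600))[:,:,::-1])"
```

```text
[0.3917 0.0258 0.2039] [179.8   -0.57  -3.42] F [-1.4  0.4 -0.8] w 0.0357 q [ 17. -13. -21. 118.  -5.  73. -96.]
3 rows
0.002 0.002 0.015 0.002 -0.007 0.009 1; 0.002 0.002 0.015 0.002 -0.007 0.009 1; 0.002 0.002 0.015 0.002 -0.007 0.009 1
[[332.0, -34.0], [280.0, -35.0], [383.0, -33.0]]
```

View pics/w9.png

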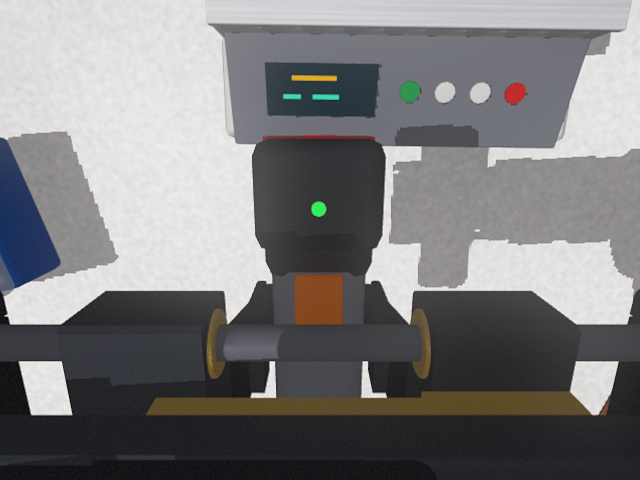

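View pics/s9.png

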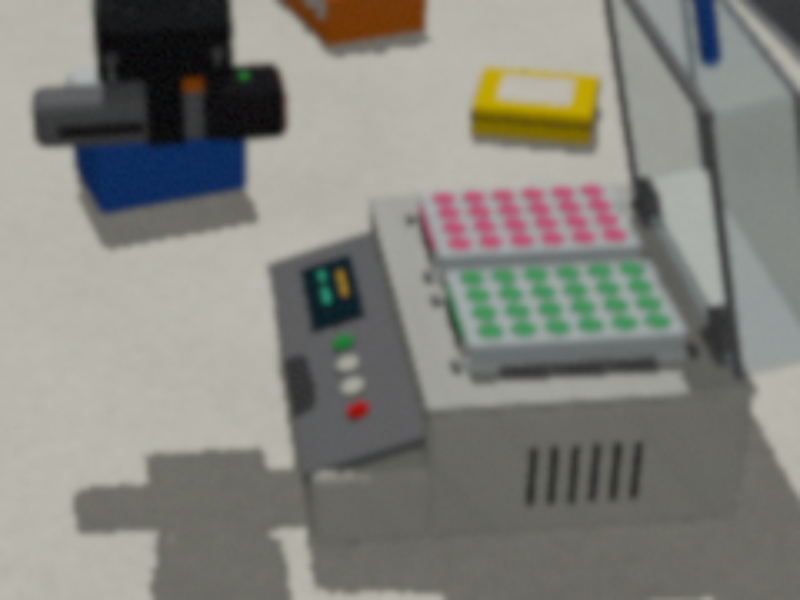

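The scanner is level and centred in front of the pink plate, and the hood is still up. I descend.

>>> {"method": "servo_tool", "body": {"moves": "0.002 0.002 0.016 0.002 -0.01 0.009 1; 0.002 0.002 0.018 0.002 -0.01 0.009 1; 0.002 0.002 0.018 0.002 -0.01 0.009 1; 0.001 0.001 0.015 0 -0.01 0.005 1; 0 0 0.01 0 -0.005 0 1; 0 0 0 0 0 0 1"}}

```text
time_s: 13.13
tool_pos: [0.4014, 0.0054, 0.1272]
tool_rot: [179.7, 0.3, -5.4]
force: [0.1, 0.6, -2.1]
grip_width: 0.0362
```

```bash
python3 -c "
from st import *
st([.3967,.0199,.1078],Rlean(-4.2,0),1,.02)"
```

```text
[0.4014 0.0054 0.1272] [179.66   0.32  -5.37] F [ 0.1  0.6 -2.1] w 0.0362 q [ 18.  -7. -21. 123.  -2.  64. -98.]
2 rows
-0.003 -0.007 0.01 0.006 0.006 -0.02 1; -0.003 -0.007 0.01 0.006 0.006 -0.02 1
```

>>> {"method": "servo_tool", "body": {"moves": "-0.003 -0.008 0.01 0.006 0.006 -0.02 1; -0.003 -0.008 0.011 0.006 0.006 -0.02 1; 0 0 0 0 0 0 1"}}

```text
time_s: 13.38
tool_pos: [0.3976, 0.0192, 0.107]
tool_rot: [180.0, -0.1, -4.5]
force: [-0.4, 0.8, -1.3]
grip_width: 0.036
```

```bash
python3 -c "
from st import *
st([.3967,.0199,.1078],Rlean(-4.2,0),1,.02)"
```

```text
[0.3976 0.0192 0.107 ] [ 1.7999e+02 -1.2000e-01 -4.5300e+00] F [-0.4  0.8 -1.3] w 0.036 q [ 17.  -6. -22. 125.  -3.  61. -99.]
1 rows
-0.001 -0.001 -0.001 0 -0.004 -0.011 1
```

>>> {"method": "servo_tool", "body": {"moves": "0 0 0 0 0 0 1; 0 0 0 0 0 0 1; 0 0 0 0 0 0 1; 0 0 0 0 0 0 1; 0 0 0 0 0 0 1; 0 0 0 0 0 0 1"}}

```text
time_s: 13.88
tool_pos: [0.4008, 0.0167, 0.1114]
tool_rot: [179.9, -0.5, -4.7]
force: [0.7, -0.5, -1.9]
grip_width: 0.0361
```

```bash
python3 -c "
from st import *
st([.3967,.0199,.1078],Rlean(-4.2,0),1,.02)
print(env.get_obs()['joint_velocities'].round(2))
s=env.read_camera('side'); cv2.imwrite('pics/s10.png',cv2.resize(s['img'][180:310,280:453],(800,600),interpolation=cv2.INTER_CUBIC)[:,:,::-1])
t=env.read_camera('top'); cv2.imwrite('pics/t10.png',cv2.resize(t['img'][120:330,250:530],(800,600),interpolation=cv2.INTER_CUBIC)[:,:,::-1])
print(proj(s,[[.5513,.0085,.1095]]),proj(t,[[.5513,.0085,.1095]]))
"
```

```text
[0.4008 0.0167 0.1114] [179.93  -0.49  -4.74] F [ 0.7 -0.5 -1.9] w 0.0361 q [ 17.  -6. -22. 124.  -2.  61. -98.]
1 rows
-0.004 -0.003 0.004 0.003 -0.017 -0.019 1
[ 0.24 -0.32  0.25 -0.53  0.01  0.11  0.02]
[[367.8107379  220.11427088]] [[329.42575594 202.80543931]]
```

View pics/s10.png

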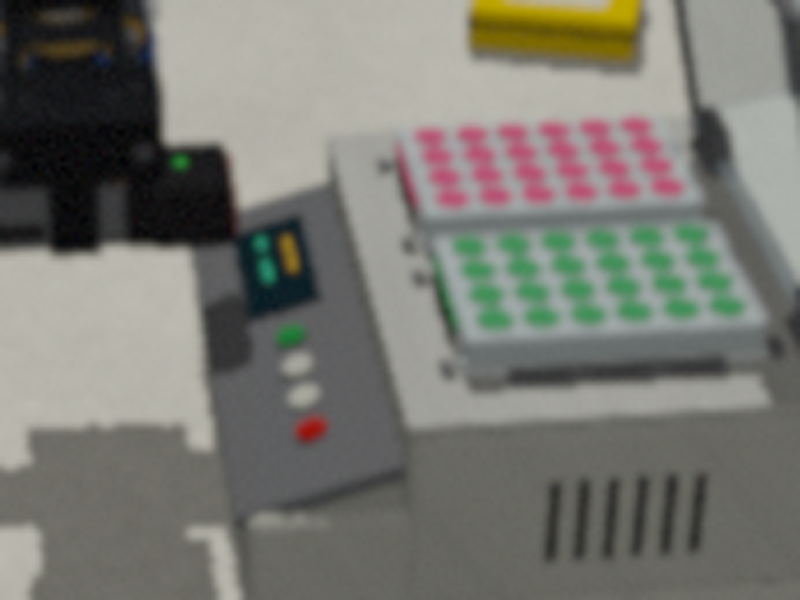

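View pics/t10.png

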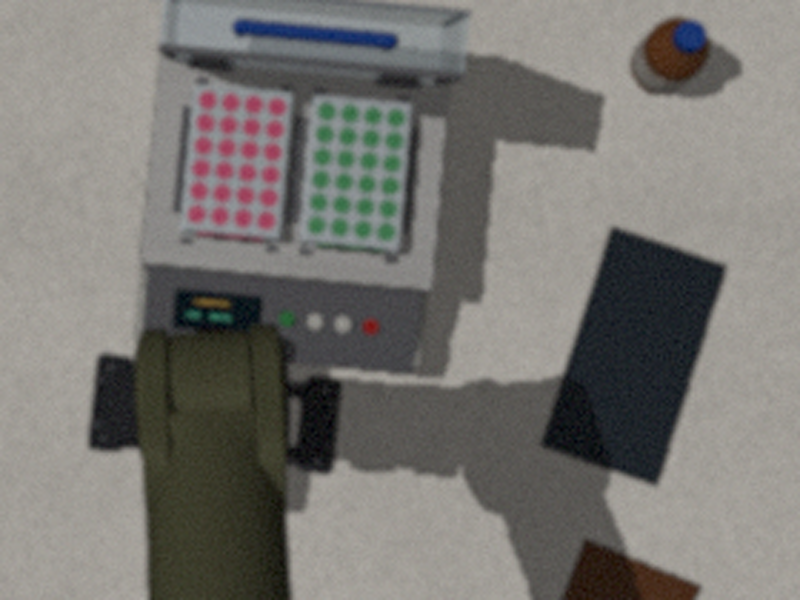

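The side view puts the window at (232,195) of the crop, facing the pink label, with the mat now empty. Zero rows let the arm creep because each row re-bases on the measured pose. So I correct the pose and let the time pass under camera readings, which hold one target.

>>> {"method": "servo_tool", "body": {"moves": "-0.004 -0.003 0.004 0.002 -0.015 -0.018 1; -0.001 -0.001 0.001 0 0 0 1"}}

```text
time_s: 14.15
tool_pos: [0.396, 0.0212, 0.1061]
tool_rot: [180.0, -0.0, -4.2]
force: [-0.8, -0.8, -1.9]
grip_width: 0.0356
```

```bash
python3 -c "
from st import *
st([.3967,.0199,.1078],Rlean(-4.2,0),1,.02)
for i in range(6):
    env.read_camera('side')
    o=env.get_obs(); print(round(o['time_s'],2),o['tool_pos'].round(4),o['tool_rot'].round(2),abs(o['joint_velocities']).max().round(2))
"
```

```text
[0.396  0.0212 0.1061] [ 1.7999e+02 -4.0000e-02 -4.2000e+00] F [-0.8 -0.8 -1.9] w 0.0356 q [ 17.  -6. -22. 125.  -3.  61. -98.]
1 rows
0.001 0.001 -0.002 0 -0.002 0 1
14.2 [0.3961 0.0213 0.1062] [ 1.7998e+02 -6.0000e-02 -4.2000e+00] 0.48
14.25 [0.3963 0.0211 0.1063] [ 1.7998e+02 -9.0000e-02 -4.2100e+00] 0.41
14.3 [0.3965 0.021  0.1065] [ 1.7998e+02 -1.1000e-01 -4.2200e+00] 0.43
14.35 [0.3967 0.0209 0.1067] [ 1.7998e+02 -1.3000e-01 -4.2300e+00] 0.25
14.4 [0.3968 0.0208 0.1067] [ 1.7998e+02 -1.4000e-01 -4.2400e+00] 0.2
14.45 [0.3969 0.0208 0.1068] [ 1.7998e+02 -1.5000e-01 -4.2500e+00] 0.11
```

It settles within 1 mm of the target and squarely aligned. I hold it for 2.75 s more.

```bash
python3 -c "
from st import *
for i in range(55):
    w=env.read_camera('wrist')
    if i%18==0:
        o=env.get_obs(); print(round(o['time_s'],2),o['tool_pos'].round(4),abs(o['joint_velocities']).max().round(2))
cv2.imwrite('pics/w10.png',w['img'][:,:,::-1])
s=env.read_camera('side'); cv2.imwrite('pics/s11.png',cv2.resize(s['img'][180:310,280:453],(800,600),interpolation=cv2.INTER_CUBIC)[:,:,::-1])
"
```

```text
14.5 [0.3969 0.0208 0.1068] 0.12
15.4 [0.3969 0.0208 0.1068] 0.08
16.3 [0.3968 0.0208 0.1068] 0.11
17.2 [0.3969 0.0208 0.1068] 0.06
```

View pics/w10.png

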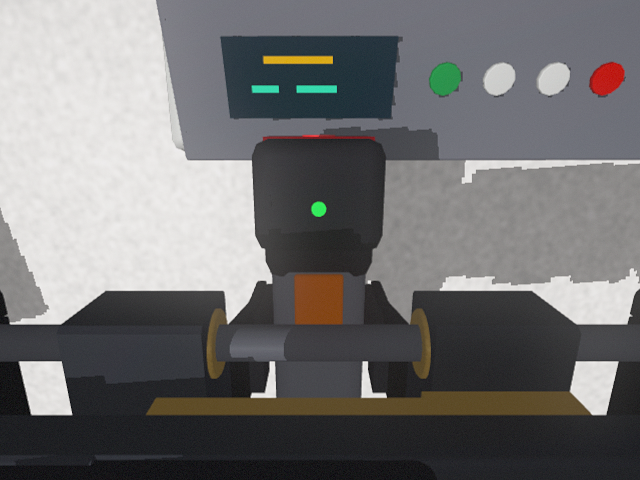

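View pics/s11.png

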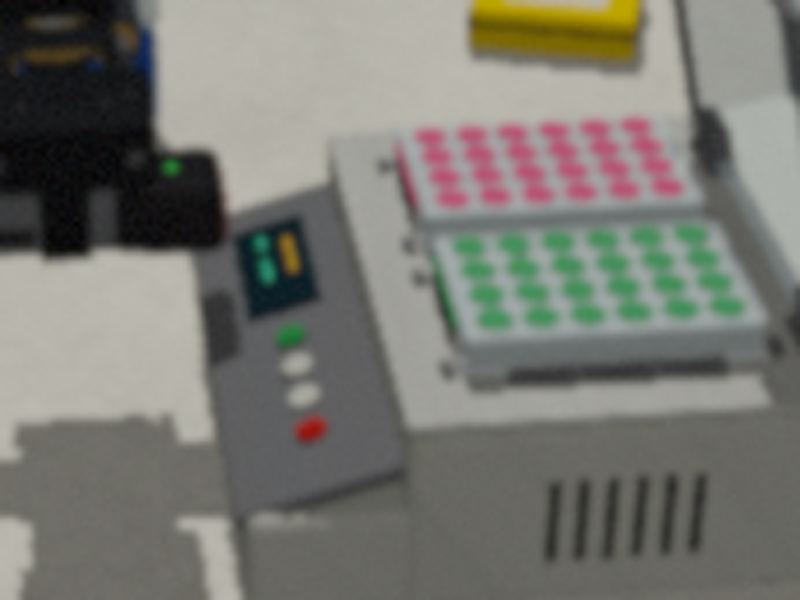

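Held still at 0.3969, 0.0208, 0.1068 from 14.5 to 17.2 s. I check the real head position by projecting the LED into the side view.

```bash
python3 -c "
from st import *
o=env.get_obs();s=env.read_camera('side');m=mask(s['img'],(45,150,80),(80,255,255))
ys,xs=np.nonzero(m[205:230,305:330]);print(xs.mean()+305,ys.mean()+205,len(xs))
p=o['tool_pos']; print(proj(s,[p+EX*.048+EZ*.0197]), proj(s,[p+EX*.048+EZ*.0247]))
st([.3967,.0199,.20],Rlean(-4.2,0),1,.035)
"
```

```text
317.0 215.71428571428572 7
[[316.86873725 215.4191172 ]] [[316.83247596 213.30473261]]
[0.3968 0.0208 0.1068] [ 1.7998e+02 -1.4000e-01 -4.2500e+00] F [-0.2  0.2 -1.3] w 0.036 q [ 17.  -6. -22. 125.  -3.  61. -98.]
3 rows
0 0 -0.031 0 -0.002 -0.001 1; 0 0 -0.031 0 -0.002 -0.001 1; 0 0 -0.031 0 -0.002 -0.001 1
```

LED measured at (317.0,215.7), predicted (316.9,215.4), so the window height is right to about 1 mm. Back to the mat: up first, then across.

>>> {"method": "servo_tool", "body": {"moves": "-0.002 0 -0.025 0 0 0 1; -0.002 0 -0.031 0 0 0 1; -0.002 0 -0.031 0 0 0 1; -0.002 0 -0.02 0 0 0 1"}}

```text
time_s: 17.63
tool_pos: [0.3839, 0.0213, 0.2121]
tool_rot: [180.0, 0.6, -4.2]
force: [0.2, 1.9, -1.1]
grip_width: 0.036
```

```bash
python3 -c "
from st import *
st([.44,-.20,.22],Rlean(-10,0),1,.035)"
```

```text
[0.3839 0.0213 0.2121] [180.     0.64  -4.22] F [ 0.2  1.9 -1.1] w 0.036 q [ 17. -13. -21. 118.  -5.  75. -96.]
7 rows
0.01 0.031 -0.001 0 0.003 0.029 1; 0.011 0.031 -0.001 0 0.003 0.029 1; 0.011 0.031 -0.001 0 0.003 0.029 1; 0.012 0.03 -0.001 0 0.003 0.029 1; 0.012 0.03 -0.001 0 0.003 0.029 1; 0.013 0.03 -0.001 0 0.003 0.029 1; 0.013 0.03 -0.001 0 0.003 0.029 1
```

>>> {"method": "servo_tool", "body": {"moves": "0.006 0.02 -0.001 0 0.003 0.02 1; 0.011 0.031 -0.001 0 0.003 0.029 1; 0.011 0.031 -0.001 0 0.003 0.029 1; 0.012 0.03 -0.001 0 0.003 0.029 1; 0.012 0.03 -0.001 0 0.003 0.029 1; 0.013 0.03 -0.001 0 0.003 0.029 1; 0.013 0.03 -0.001 0 0.003 0.029 1"}}

```text
time_s: 18.22
tool_pos: [0.4446, -0.1889, 0.2282]
tool_rot: [180.0, -0.9, -9.1]
force: [0.4, 0.7, -1.5]
grip_width: 0.0358
```

```bash
python3 -c "
from st import *
st([.47,-.357,.17],Rlean(-17.8,0),1,.035)"
```

```text
[ 0.4446 -0.1889  0.2282] [179.96  -0.9   -9.08] F [ 0.4  0.7 -1.5] w 0.0358 q [ 27.  -2.  -7. 107.  -0.  74. -79.]
6 rows
0.008 0.027 0.01 0 -0.005 0.051 1; 0.009 0.027 0.01 0 -0.005 0.051 1; 0.01 0.027 0.01 0 -0.005 0.051 1; 0.011 0.026 0.01 0 -0.005 0.051 1; 0.011 0.026 0.01 0 -0.005 0.051 1; 0.012 0.026 0.01 0 -0.005 0.051 1
```

>>> {"method": "servo_tool", "body": {"moves": "0.008 0.027 0.01 0 -0.005 0.051 1; 0.009 0.027 0.01 0 -0.005 0.051 1; 0.01 0.027 0.01 0 -0.005 0.051 1; 0.011 0.026 0.01 0 -0.005 0.051 1; 0.011 0.022 0.01 0 -0.005 0.051 1; 0.009 0.015 0.01 0 -0.005 0.051 1; 0 0 0 0 0 0 1"}}

```text
time_s: 18.8
tool_pos: [0.4704, -0.36, 0.166]
tool_rot: [179.7, -0.2, -18.9]
force: [-0.6, -0.2, -1.8]
grip_width: 0.0359
```

```bash
python3 - <<'E'
from st import *
o=env.get_obs(); w=env.read_camera("wrist"); t=env.read_camera("top"); pickle.dump((o,w,t),open("w11.pkl","wb"))
cv2.imwrite('pics/w11.png',w['img'][:,:,::-1])
T=wristT(o,w); c=np.array([.469,-.3567,.004]);y=np.radians(-17.8); ex=np.array([np.cos(y),np.sin(y),0]);ey=np.array([-ex[1],ex[0],0])
print(proj(w,[c+ex*a*.105+ey*b*.055 for a,b in ((1,1),(1,-1),(-1,1),(-1,-1))],T).round(0).tolist())
st([.47,-.357,.05],Rlean(-17.8,0),1,.025)
E
```

```text
[[237.0, 92.0], [385.0, 89.0], [254.0, 346.0], [379.0, 343.0]]
[ 0.4713 -0.3567  0.1676] [179.86  -0.22 -18.64] F [ 0.4  0.3 -2.2] w 0.0357 q [ 34.  13.   1.  97.  -0.  69. -74.]
5 rows
0 0 0.024 0.001 -0.002 -0.006 1; 0 0 0.024 0.001 -0.002 -0.006 1; 0 0 0.024 0.001 -0.002 -0.006 1; 0 0 0.024 0.001 -0.002 -0.006 1; 0 0 0.024 0.001 -0.002 -0.006 1
```

View pics/w11.png

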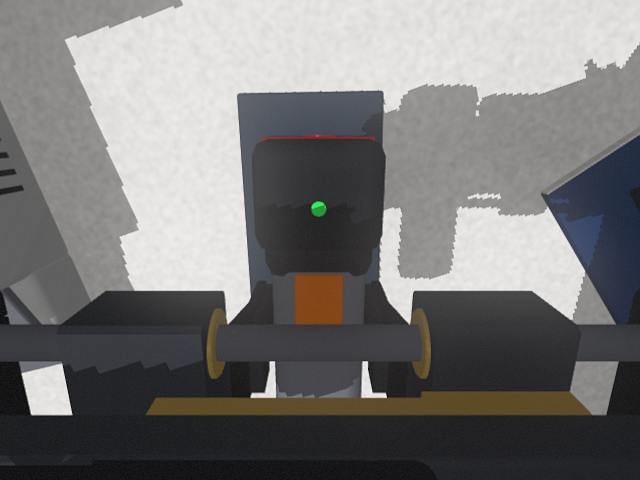

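The mat's far corners are at (238,94) and (383,91), predicted (237,92) and (385,89), so the mat centre is confirmed. I lower.

>>> {"method": "servo_tool", "body": {"moves": "0 0 0.024 0.001 0 -0.006 1; -0.001 0 0.025 0.001 -0.003 -0.006 1; -0.001 0 0.025 0.001 -0.003 -0.006 1; -0.001 0 0.025 0.001 -0.003 -0.006 1; -0.001 0 0.015 0.001 -0.003 -0.006 1; 0 0 0 0 0 0 1"}}

```text
time_s: 19.4
tool_pos: [0.4741, -0.3489, 0.0563]
tool_rot: [-179.9, -0.5, -17.1]
force: [-1.1, 0.6, -2.3]
grip_width: 0.0357
```

```bash
python3 -c "
from st import *
st([.47,-.357,.03],Rlean(-17.8,0),1,.02)"
```

```text
[ 0.4741 -0.3489  0.0563] [-179.87   -0.5   -17.07] F [-1.1  0.6 -2.3] w 0.0357 q [ 34.  19.  -0. 104.  -0.  57. -73.]
2 rows
-0.001 0.004 0.013 -0.002 -0.009 0.013 1; -0.001 0.004 0.013 -0.002 -0.009 0.013 1
```

>>> {"method": "servo_tool", "body": {"moves": "-0.001 0.004 0.013 -0.002 -0.009 0.013 1; -0.001 0.005 0.01 -0.002 -0.009 0.013 1; 0 0 0 0 0 0 1"}}

```text
time_s: 19.65
tool_pos: [0.4719, -0.3554, 0.0347]
tool_rot: [-180.0, -0.2, -17.6]
force: [-1.2, 0.3, -1.7]
grip_width: 0.0361
```

```bash
python3 -c "
from st import *
env.read_camera('side')
st([.47,-.357,.0205],Rlean(-17.8,0),1,.005)"
```

```text
[ 0.4725 -0.3552  0.0354] [-179.95   -0.22  -17.61] F [ 0.5  0.2 -1.4] w 0.0358 q [ 34.  21.   0. 104.  -0.  55. -73.]
4 rows
0 0.001 0.004 0 -0.002 0.002 1; 0 0.001 0.004 0 -0.002 0.002 1; 0 0.001 0.004 0 -0.002 0.002 1; 0 0.001 0.004 0 -0.002 0.002 1
```

>>> {"method": "servo_tool", "body": {"moves": "-0.002 0.001 0.005 0 -0.004 0.003 1; -0.002 0.001 0.005 0 -0.003 0.002 1; -0.001 0.001 0.004 0 -0.002 0.002 1"}}

```text
time_s: 19.95
tool_pos: [0.4691, -0.358, 0.0237]
tool_rot: [180.0, -0.3, -17.8]
force: [0.1, 0.5, -2.8]
grip_width: 0.0362
```

```bash
python3 -c "
from st import *
env.read_camera('side')
st([.47,-.357,.0195],Rlean(-17.8,0),1,.005)"
```

```text
[ 0.4682 -0.358   0.0228] [179.97  -0.21 -17.84] F [ 0.6 -0.  -2.1] w 0.0359 q [ 35.  22.   0. 104.  -0.  54. -73.]
1 rows
0.001 -0.001 0.003 0.001 -0.007 -0.001 1
```

>>> {"method": "servo_tool", "body": {"moves": "0.001 -0.001 0.003 0 -0.006 0 1; 0 0 0.001 0 0 0 1"}}

```text
time_s: 20.17
tool_pos: [0.4696, -0.3577, 0.0192]
tool_rot: [180.0, -0.1, -17.9]
force: [-2.0, 2.6, 4.1]
grip_width: 0.0359
```

```bash
python3 -c "
from st import *
env.read_camera('side')
st([.47,-.357,.0195],Rlean(-17.8,0),1,.005)"
```

```text
[ 0.4696 -0.3578  0.0192] [ 1.7996e+02 -7.0000e-02 -1.7880e+01] F [ 0.4 -0.1 -1.8] w 0.0355 q [ 34.  22.   0. 104.  -0.  53. -73.]
1 rows
0 -0.001 0 0.001 -0.002 -0.003 1
```

The scanner is at pick-up height with light contact. I open gently, then retreat straight up.

>>> {"method": "servo_tool", "body": {"moves": "0 0 0 0 0 0 0.1; 0 0 0 0 0 0 -0.2; 0 0 0 0 0 0 -0.4; 0 0 0 0 0 0 -0.4; 0 0 -0.01 0 0 0 -0.4; 0 0 -0.02 0 0 0 -0.4; 0 0 -0.03 0 0 0 -0.4; 0 0 -0.035 0 0 0 -0.4; 0 0 -0.035 0 0 0 -0.4; 0 0 -0.035 0 0 0 -0.4; 0 0 0 0 0 0 -0.4"}}

```text
time_s: 21.13
tool_pos: [0.4688, -0.3571, 0.1945]
tool_rot: [180.0, -0.0, -17.9]
force: [1.2, -0.7, 0.1]
grip_width: 0.0606
```

```bash
python3 - <<'E'
from st import *
o=env.get_obs(); w=env.read_camera("wrist"); t=env.read_camera("top"); s=env.read_camera("side"); pickle.dump((o,w,t,s),open("end.pkl","wb"))
cv2.imwrite('pics/we.png',w['img'][:,:,::-1]);cv2.imwrite('pics/te.png',t['img'][:,:,::-1]);cv2.imwrite('pics/se.png',s['img'][:,:,::-1])
T=wristT(o,w); im=w["img"]; print(o["tool_pos"].round(4),o["tool_rot"].round(1))
mo=mask(im,(5,150,120),(20,255,255)); ml=mask(im,(45,150,80),(75,255,255))
def cen(m):
    nn,l,st_,ce=cv2.connectedComponentsWithStats(m); i=[k for k in range(1,nn) if 250<ce[k][0]<390 and ce[k][1]<330]; i=max(i,key=lambda k:st_[k,4]); return ce[i]
a,b=cen(mo),cen(ml); P=plane(w,[a],.036,T)[0]; Q=plane(w,[b],.039,T)[0]; v=(Q-P)/np.linalg.norm(Q-P); print(a,b,P.round(4),Q.round(4),np.degrees(np.arctan2(v[1],v[0])))
y=np.radians(-17.8); ex=np.array([np.cos(y),np.sin(y),0]);ey=np.array([-ex[1],ex[0],0]); c=P-ex*.0106; print("scanner centre",c.round(4),"rel mat",((c-[.469,-.3567,0])@ex).round(4),((c-[.469,-.3567,0])@ey).round(4))
# plates etc: compare discs with beginning
_,d0=pickle.load(open("s0.pkl","rb"))
for n,lo,hi,roi in (("pink",(150,40,60),(179,255,255),(305,140,405,202)),("green",(40,40,50),(90,255,255),(305,140,405,203)),("yellow",(20,120,80),(32,255,255),(160,100,220,170)),("amber",(5,100,30),(18,255,255),(465,115,505,160))):
    r=[]
    for c_ in (d0["top"]["img"],t["img"]):
        m=mask(c_,lo,hi); x0,y0,x1,y1=roi; ys,xs=np.nonzero(m[y0:y1,x0:x1]); r.append((round(xs.mean()+x0,1),round(ys.mean()+y0,1),len(xs)))
    print(n,r)
E
```

```text
[ 0.4688 -0.3571  0.1945] [180.   -0.  -17.9]
[318.50883838 214.45454545] [318.7027027  164.13513514] [ 0.4779 -0.3605  0.036 ] [ 0.5156 -0.3728  0.039 ] -18.11389719231093
scanner centre [ 0.4678 -0.3573  0.036 ] rel mat -0.0009 -0.0009
pink [(np.float64(332.7), np.float64(175.7), 415), (np.float64(332.5), np.float64(175.7), 969)]
green [(np.float64(374.2), np.float64(179.6), 480), (np.float64(374.2), np.float64(179.2), 812)]
yellow [(np.float64(190.0), np.float64(135.2), 713), (np.float64(190.2), np.float64(135.3), 720)]
amber [(np.float64(484.5), np.float64(139.0), 233), (np.float64(484.4), np.float64(139.0), 228)]
```

View pics/we.png

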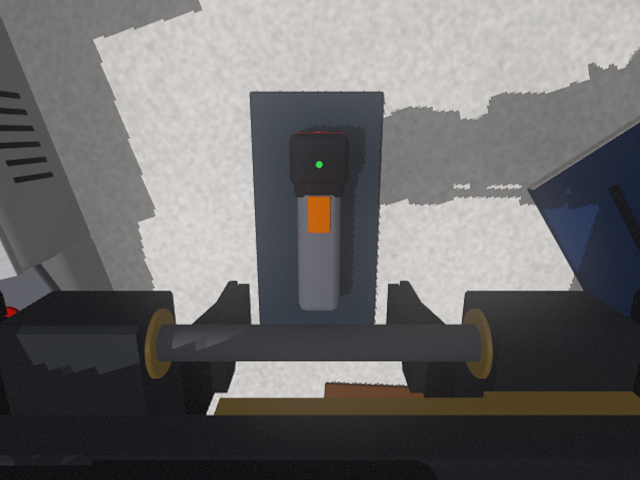

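View pics/se.png

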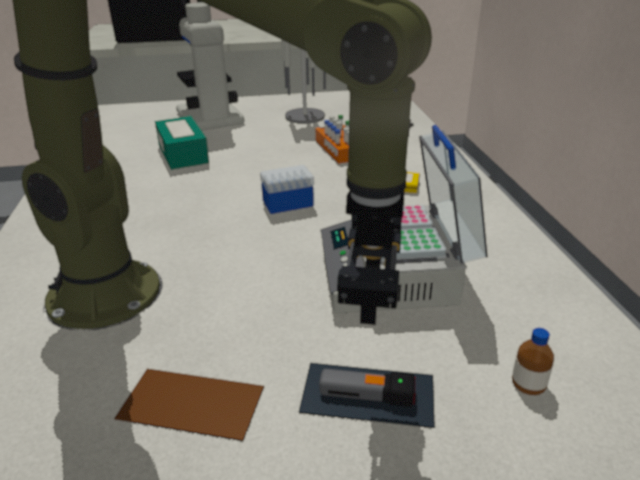

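The scanner lies button up, about 1 mm from the mat centre, and nothing else has moved. The hood stands open and the arm touches nothing. I hand in.

```bash
python3 -c "
from cell import env
print(env.sign_off(), env.get_obs()['time_s'])"
```

```text
the job is handed in; nothing more can be done
the job is handed in; nothing more can be done
```

The job is done and handed in at about 21 s: the hood is open, the pink plate was scanned, and the scanner is back on its mat. There was no read signal to check, so I can't confirm directly that the scanner registered the label.

- **Hood:** I lifted it by its handle to about 75 degrees and let go. It was still standing by itself in every later picture.
- **Scan:** I held the scanner square to the pink label at about 8 cm. From 14.5 to 17.2 s the measured position stayed within 0.1 mm. The head appeared where expected in the side view, to about 0.3 pixel. On the way there and back, the aim line passed about 90 mm above the green label.
- **Scanner back on the mat:** It lies button up, about 1 mm from the mat's centre and aligned with it to within 0.5 degrees.
- **Everything else:** In the top view the plates, bottle and slide box are within 0.4 pixel of where they started. I checked the tip box only by eye, and it had not moved.
- **What went wrong:** My first handle approach ran joints 2 and 4 to the ends of their ranges without touching anything, so I switched to a steeper grasp. The arm also creeps a few millimetres on rows that don't move it, so I corrected for that before scanning and placing.

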